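# Snap the pinch cap onto the upward-looking camera lens

## Task

The camera on the little round-footed stand is finished with: close its lens with the black dust cap that lies on the worktop. Pick the cap up, pinch its two sprung side tabs together, lower its plug gently into the lens rim until the cap lies flat on it, then let the tabs spring out so that their teeth lock under the rim, and leave it there. Do not force the lens and do not disturb the other things on the bench.

Things in the scene. Friction and masses are not known exactly. Their poses are not given: they have to be found in the camera images.
- cap_center (a point): centre of the loose black dust cap (55 g, 24 mm high), half-way up, z up along its axis. Two dark grey sprung tabs stand out of its side at its +y and -y, outer faces flat, upright, 24 mm wide, 2.7 to 12.7 mm above this point: 64 mm over both when free, 54 mm when pinched home. Seated on the lens, this point is 2 mm below the lens rim
- tab_left (a joint): travel of the cap's tab on its +y side, m: 0 = sprung fully out, about 0.0053 = pinched home; spring 2 N at 0, 7 N when home. Its tooth passes the lip of the lens only above about 0.004; locked under the lip it stands near 0.0016
- tab_right (a joint): travel of the cap's tab on its -y side, m: 0 = sprung fully out, about 0.0053 = pinched home; spring 2 N at 0, 7 N when home. Its tooth passes the lip of the lens only above about 0.004; locked under the lip it stands near 0.0016
- stand: camera stand, fixed, lens facing up: round dark foot 106 mm across, 12 mm high; grey camera block 58 mm square up to z = 52 mm; black centring mount 62 mm square up to 64 mm with two brass screws that stick out 13 mm at -x and +y. Origin on the stand's axis at the worktop, z up. Neither stand nor lens yields; the lens takes a push of 25 N at most
- bulb: red rubber blower bulb, 45x76x46 mm, lying on the worktop; a bystander; origin at the centre of its underside
- timer: white bench timer, 58x62x21 mm; a bystander; origin at the centre of its underside
- bottle_100: clear bottle with a blue cap, 56 mm wide and 106 mm high; a bystander; origin at the centre of its underside
- vial_a: small amber vial with a black cap, 25 mm wide and 50 mm high; a bystander; origin at the centre of its underside
- vial_b: second small amber vial, the same; a bystander; origin at the centre of its underside
- cap: the same cap; origin under its middle, lying disc up on its plug. Plug: 35 mm across, up to z = 14 mm, its lowest 6 mm tapering to 27 mm as a lead-in. Disc: 52 mm across, z = 14 to 23.5 mm. Beside the plug each tab carries a square-edged tooth at z = 7.1 to 10.1 mm that reaches 22 mm from the axis when free, 17 mm when pinched home
- mount_top (a point): centre of the mount's top face, on the stand's axis. The black lens stands on it, its place unmeasured: up to 3.5 mm off this axis along the stand's x, likewise along its y. Its barrel (47 mm across) ends in a flat bright rim 42 to 54 mm above this point, as the focus was left. The rim's lip is 3 mm thick with a 37 mm bore; under it a groove 41 mm across, 14 mm deep
Mind the look-alikes: they are no part of the job. Several things look just like the cap: the one meant starts farthest to the robot's left.

How it is judged:
On the way, in this order (a step that is already met when the one before it is completed fails the run):
1. the cap is lifted clear of the worktop (height (world z) of cap_center above 0.05 m), for 0.1 s.
2. the cap meets the lens with both tabs pinched in (value of joint each of tab_left, tab_right above 0.0036 m and contact force between cap and stand above 0.5 N and horizontal distance between cap_center and stand below 0.008 m), for 0.05 s.
At the end, for the whole second after the job is handed in: The cap lies on the lens, level within 4 degrees and within 6 mm of the stand's axis, with both tabs sprung out under the lip (each 0.3 to 3.3 mm from fully out), at rest and released (value of joint tab_left between 0.0003 and 0.0033 m and value of joint tab_right between 0.0003 and 0.0033 m and horizontal distance between cap_center and stand below 0.006 m and z of cap_center in the frame of stand between 0.1 and 0.122 m and angle between cap_center's own z axis and vertical below 0.07 rad and linear speed of cap below 0.01 m/s and contact force between the fingers and cap below 0.1 N); the robot touches nothing.
It fails at once if the lens or stand is pushed with more than 25 N, by the cap or by the robot (contact force between any of cap, the arm, the fingers and stand above 25 N).
It fails at once if another thing on the bench is shifted by more than 20 mm (distance of any of bulb, timer, bottle_100, vial_a, vial_b from where it was at the start of the episode above 0.02 m).
It also fails if it takes over 51 s, if anything falls off the work surface, if the arm or the gripper's body presses on something with over 40 N, if the wrist force passes 120 N, or if a joint passes its speed limit or range.

## Robot

A 6-joint arm with a two-finger parallel gripper is mounted at the origin on a cart in front of the work surface, level with it; the furniture and walls round the work are solid. World frame = base frame: x ahead of the robot, y to its left, z up, the work surface at z = 0. Lengths are in m, angles in rad, forces in N, time in s.
With the tool pointing down it reaches from about 0.25 to 0.725 m from the base axis. Payload 4 kg.
Tool frame: the origin (TCP) lies at the very end of the fingers, on their centre line; the grasp point (between the pads) lies 19 mm behind it; x points along the fingers, z is the direction in which the jaws open and shut, and the axes are right-handed (so a half turn about x gives the same grasp; the last joint's range is limited). The gripper opens to 85 mm and grips with 20 to 120 N. Pads are 22 mm wide; open, the fingers measure 114 mm over their backs; the gripper's body (76 mm by 85 mm) begins 54 mm behind the grasp point. The pads swing forward as they close: fully open they stand 13 mm farther back than shut.
Start: joints at [1.215, 0.241, 0.005, 1.335, 0, 1.571], TCP at [0.174, 0.469, 0.206] pointing down, gripper open.
Joint ranges: [-2.72, 2.72], [-1.05, 1.87], [-1.09, 1.28], [-1.99, 2.15], [-1.42, 1.44], [-3.14, 3.14]. Speed limits (rad/s): [2.79, 2.79, 3.14, 3.14, 3.14, 3.14].

## Interface

Orientations are given as a unit quaternion [x, y, z, w].
In Python, from workcell import bot gives the robot as it stands.
- The arm moves only by the tool step_arm, never from a script. Its argument "series" is a list of rows, each an object of numbers: "x", "y", "z": the shift along the world's x, y, z in cm; "twist": the turn about the world's z in degrees; "jaw": the finger opening in cm, from 0 to 8.54. In form: [{"x": .., "y": .., "z": .., "twist": .., "jaw": ..}, ...]. A call has 1 to 10 rows; each row is the pose to reach, as a shift and turn from the pose measured when the call began; what a row does not reach only later rows make up. A row lasts 1/12 s, in which the tool goes at most 41.7 mm and 7.16 degrees, less where a joint would pass 70% of its speed; a pose out of reach is approached as far as the arm can. A call with a gripper value outside its range is refused whole. The fingers move at their own pace and stop on an object; the grip force is fixed at half the most. Time passes only in rows, so rows that repeat a pose let the fingers close. It gives the time, the measured TCP pose, the force and the opening at its end, in the units of the state.
- bot.get_obs(): the state, without advancing time (a new reading comes with each control period).
- bot.camera(name): name is "side" or "top" or "wrist"; returns (picture, depth): 384x512x3 uint8, red, green, blue; 384x512 float32, m along the optical axis (not along the pixel's ray), 0 where there is no reading.
- bot.camera_info(name): a dict with "camera_matrix" (3x3 intrinsics, pixels), "D" ([k1, k2, p1, p2, k3] as OpenCV has them; the pictures are not rectified), "R" (3x3) and "t" (3): a world point X has camera coordinates R X + t; the wrist camera has in their place "mount" (4x4, takes a point from camera to tool coordinates, whose origin is the TCP and whose axes are the tool frame's). Camera axes: x right, y down, z forward; pixel columns grow to the right and rows downward; lengths in m; the calibration is good to about 2 mm. A picture is of the moment at which its call begins: read the wrist's pose just before it. camera_info takes no time and is no camera call.
- bot.job_done(): hands the job in, once; it reports no verdict.
The state is a dict: "clock": time; "joint_pos": joint angles; "joint_vel": joint speeds; "tau": joint torques, N m; "eef_pos": TCP position; "tool_rot": TCP orientation; "ft_force": force on the tool from outside, world axes, zero at the start; "ft_torque": the same for the moment, N m; "grip_width": finger opening in m.
Only numpy, scipy, OpenCV 4.12 (cv2) and the standard library are available. Lean on these libraries where they do the work, as an engineer would, in place of code of your own. Each camera call takes 0.05 s, during which the arm holds its last target.

## Working session

There is one attempt and no reset: what is moved stays moved. The work goes in short steps, Python scripts to look and compute and a tool call to move; the robot and the scene stay as the last step left them, time stands still between calls to the robot, and variables do not carry over. Pictures are saved under pics/ and viewed, and the job is handed in when it is done.

Besides the shell and the picture viewer there is one more tool, called after "Call:" as name(argument=value, ...) on one line, values as JSON. step_arm: Moves the arm, as the interface text tells. Its arguments: {"type":"object","properties":{"series":{"type":"array","items":{"type":"object","properties":{"x":{"type":"number"},"y":{"type":"number"},"z":{"type":"number"},"twist":{"type":"number"},"jaw":{"type":"number"}}}}},"required":["series"]}

```bash
ls; mkdir -p pics; cat > h.py <<'E'
import numpy as np, cv2
from workcell import bot
from scipy.spatial.transform import Rotation as Ro
E
python3 - <<'E'
from h import *
o=bot.get_obs();print(o)
for n in ("side","top","wrist"):
    p,d=bot.camera(n);i=bot.camera_info(n);print(n,i)
    np.savez(f'{n}0.npz',p=p,d=d); cv2.imwrite(f'pics/{n}0.png',p[:,:,::-1])
E
```

```text
pics
{'clock': 0.0, 'joint_pos': array([ 1.21500277e+00,  2.41415847e-01,  3.69499756e-03,  1.33521279e+00,
       -3.27673286e-06,  1.57081530e+00]), 'joint_vel': array([ 5.83565446e-04,  1.23132606e-05,  1.15214153e-03,  1.38040350e-03,
       -1.85966474e-04, -1.35158223e-03]), 'tau': array([-1.45157142e-04, -3.72314394e+01,  2.52410853e+01,  1.68756838e-02,
       -6.68397092e-06,  3.95984770e-06]), 'eef_pos': array([0.17392224, 0.46802299, 0.20510045]), 'tool_rot': array([-0.40405562,  0.58121228,  0.40319102,  0.57997271]), 'ft_force': array([-0.137725  ,  0.55821076, -1.16120409]), 'ft_torque': array([-0.01187512, -0.00590531, -0.01922209]), 'grip_width': 0.08575238229071538}
side {'camera_matrix': array([[452.6522747 ,   0.        , 253.52142197],
       [  0.        , 452.6522747 , 190.65426999],
       [  0.        ,   0.        ,   1.        ]]), 'D': array([-0.07661392,  0.        ,  0.        ,  0.        ,  0.        ]), 'R': array([[ 0.9997438 ,  0.01685914,  0.01510288],
       [ 0.02246025, -0.65623773, -0.75421984],
       [-0.00280442,  0.75436583, -0.65644827]]), 
[... 418 characters left out ...]
 0.0682304 ,  0.02212223, -0.99742429]]), 't': array([0.1302264 , 0.46329854, 1.47244921])}
wrist {'camera_matrix': array([[278.84789508,   0.        , 258.7018122 ],
       [  0.        , 278.84789508, 186.39704742],
       [  0.        ,   0.        ,   1.        ]]), 'D': array([-0.02119939,  0.        ,  0.        ,  0.        ,  0.        ]), 'mount': array([[ 3.18106711e-04, -3.07954521e-01,  9.51401026e-01,
        -1.68332710e-01],
       [-6.55076852e-04, -9.51400934e-01, -3.07954272e-01,
         7.94729464e-02],
       [ 9.99999735e-01, -5.25278468e-04, -5.04380900e-04,
        -1.28580919e-03],
       [ 0.00000000e+00,  0.00000000e+00,  0.00000000e+00,
         1.00000000e+00]])}
```

View pics/top0.png

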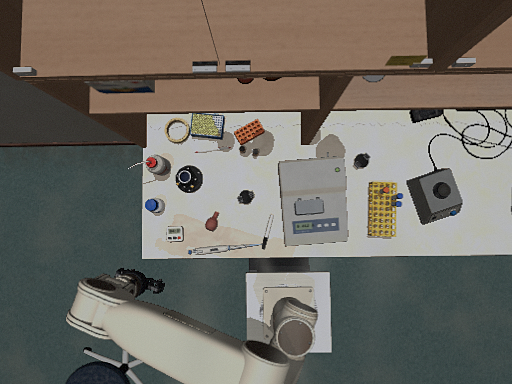

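View pics/side0.png

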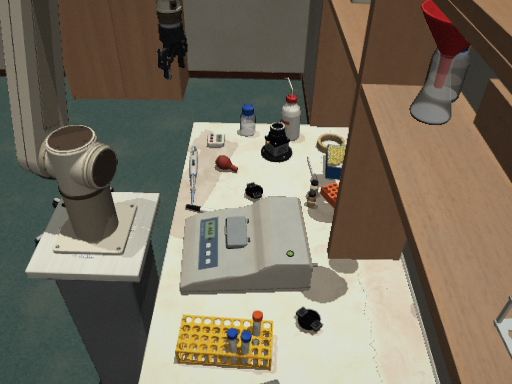

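View pics/wrist0.png

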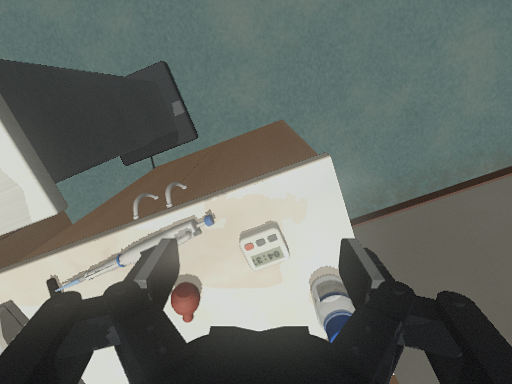

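```bash
cat >> h.py <<'E'
def px2world(info,u,v,z=None,depth=None,pose=None):
    n=cv2.undistortPoints(np.array([[[u,v]]],float),info["camera_matrix"],info["D"])[0,0]
    r=np.array([n[0],n[1],1.])
    if pose is not None:
        T=np.eye(4);T[:3,:3]=Ro.from_quat(pose["tool_rot"]).as_matrix();T[:3,3]=pose["eef_pos"]
        M=T@info["mount"];Rc=M[:3,:3];c=M[:3,3]
    else: Rc=info["R"].T;c=-Rc@info["t"]
    w=Rc@r
    if depth is not None: return c+w*depth
    return c+w*(z-c[2])/w[2]
E
python3 - <<'E'
from h import *
p=np.load('top0.npz')['p'];d=np.load('top0.npz')['d'];i=bot.camera_info('top')
for n,(u,v,z) in dict(stand=(189,178,.11),cap=(246,197,.02),cap2=(361,160,.02),bulb=(212,222,.02),timer=(175,234,.02)).items():
    print(n,px2world(i,u,v,z),px2world(i,u,v,depth=d[v,u]))
cv2.imwrite('pics/topz.png',cv2.resize(p[130:260,140:290],None,fx=5,fy=4.6,interpolation=cv2.INTER_CUBIC)[:,:,::-1])
p=np.load('side0.npz')['p'];
cv2.imwrite('pics/sidez.png',cv2.resize(p[90:220,190:350],None,fx=5,fy=4.6,interpolation=cv2.INTER_CUBIC)[:,:,::-1])
E
```

```text
stand [0.49980401 0.35288071 0.11      ] [0.50053919 0.35428952 0.10249718]
cap [0.43298113 0.15224535 0.02      ] [0.43287577 0.15215319 0.02224225]
cap2 [ 0.56805074 -0.2870376   0.02      ] [ 0.56855135 -0.28796258  0.01637392]
bulb [0.33978103 0.28230801 0.02      ] [0.34011808 0.27956985 0.04126014]
timer [0.29596109 0.42343102 0.02      ] [0.29564828 0.42497405 0.01310975]
```

View pics/topz.png

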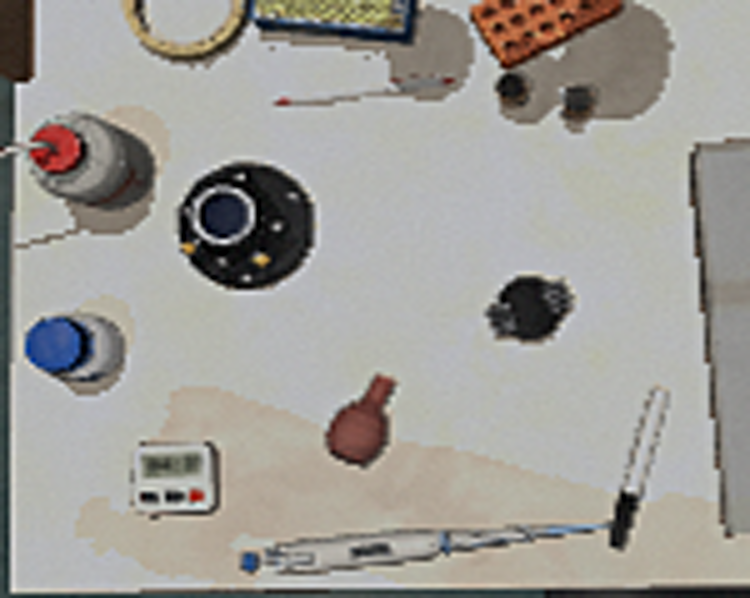

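View pics/sidez.png

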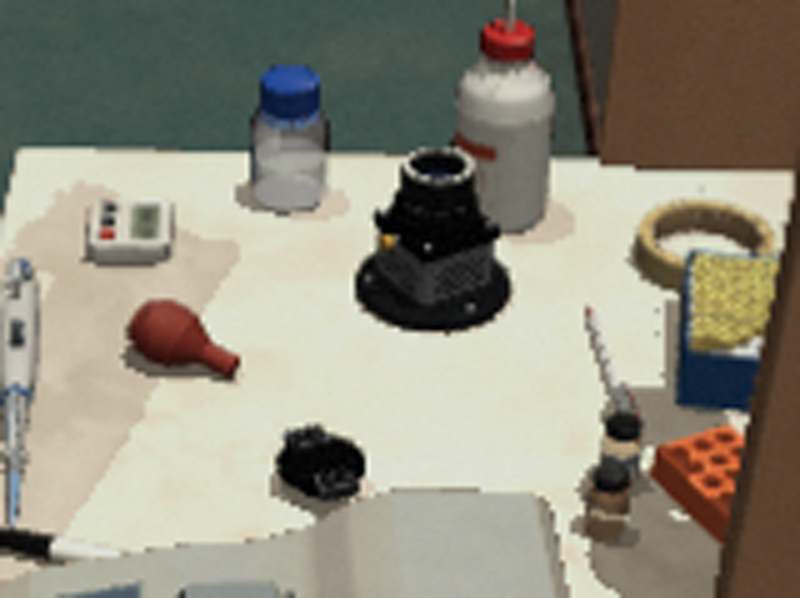

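```bash
python3 - <<'E'
from h import *
o=bot.get_obs();print(np.round(Ro.from_quat(o['tool_rot']).as_matrix(),3))
p=np.load('top0.npz')['p'];i=bot.camera_info('top')
g=p.max(2)[180:215,228:266];m=(g<110).astype(np.uint8)
n,l,s,c=cv2.connectedComponentsWithStats(m);k=1+np.argmax(s[1:,4]);print(s[k],c[k]+[228,180])
ys,xs=np.where(l==k);W=np.array([px2world(i,x+228,y+180,.02)[:2] for x,y in zip(xs,ys)])
print(W.mean(0),W.min(0),W.max(0));w,v=np.linalg.eigh(np.cov(W.T));print(w,v[:,1],np.degrees(np.arctan2(v[1,1],v[0,1])))
E
```

```text
[[-0.001 -0.937  0.348]
 [-0.002  0.348  0.937]
 [-1.    -0.    -0.002]]
[  9  10  17  14 173] [245.47398844 196.63583815]
[0.43440011 0.15423294] [0.41008748 0.12545514] [0.45979137 0.18652335]
[0.00016477 0.00025256] [-0.4190439   0.90796597] 114.77423971477529
```

```bash
python3 - <<'E'
from h import *
p=np.load('top0.npz')['p'];d=np.load('top0.npz')['d'];i=bot.camera_info('top')
for u,v in [(152,162),(147,164),(144,165),(138,166),(152,205),(184,172),(164,166)]:
    print(u,v,px2world(i,u,v,depth=d[v,u]).round(3))
P=[px2world(i,u,v,depth=d[v,u]) for v in range(140,190) for u in range(120,215) if d[v,u]>0]
P=np.array(P);print(P[P[:,2]>.1][P[P[:,2]>.1][:,2].argsort()][-8:].round(3))
E
```

```text
152 162 [0.553 0.473 0.16 ]
147 164 [0.546 0.49  0.161]
144 165 [ 0.564  0.551 -0.002]
138 166 [ 0.684  0.875 -0.94 ]
152 205 [0.405 0.488 0.104]
184 172 [0.523 0.373 0.098]
164 166 [0.546 0.447 0.098]
[[0.534 0.528 0.205]
 [0.537 0.521 0.206]
 [0.537 0.525 0.206]
 [0.54  0.511 0.207]
 [0.543 0.514 0.208]
 [0.54  0.517 0.208]
 [0.54  0.514 0.209]
 [0.543 0.51  0.21 ]]
```

Call:
step_arm(series=[{"z": 3,"x": 3,"twist": 7},{"z": 3,"x": 7,"y": -1,"twist": 14},{"z": 3,"x": 11,"y": -3,"twist": 21},{"z": 3,"x": 14,"y": -6,"twist": 28}])

```text
$.series[0]: bad value
```

Call:
step_arm(series=[{"x": 3.0,"y": 0.0,"z": 3.0,"twist": 7.0,"jaw": 8.5},{"x": 7.0,"y": -1.0,"z": 3.0,"twist": 14.0,"jaw": 8.5},{"x": 11.0,"y": -3.0,"z": 3.0,"twist": 21.0,"jaw": 8.5},{"x": 14.0,"y": -6.0,"z": 3.0,"twist": 28.0,"jaw": 8.5}])

```text
clock: 0.48
eef_pos: [0.3042, 0.4193, 0.235]
tool_rot: [0.527, -0.472, -0.526, -0.472]
ft_force: [-0.7, 0.4, 0.4]
grip_width: 0.0848
```

Call:
step_arm(series=[{"x": 4.0,"y": -2.0,"z": 0.0,"twist": 6.0,"jaw": 8.5},{"x": 8.0,"y": -4.0,"z": 0.0,"twist": 12.0,"jaw": 8.5},{"x": 12.0,"y": -6.0,"z": -1.0,"twist": 18.6,"jaw": 8.5},{"x": 16.0,"y": -6.6,"z": -2.0,"twist": 18.6,"jaw": 8.5},{"x": 19.6,"y": -6.6,"z": -3.5,"twist": 18.6,"jaw": 8.5},{"x": 19.6,"y": -6.6,"z": -3.5,"twist": 18.6,"jaw": 8.5},{"x": 19.6,"y": -6.6,"z": -3.5,"twist": 18.6,"jaw": 8.5},{"x": 19.6,"y": -6.6,"z": -3.5,"twist": 18.6,"jaw": 8.5}])

```text
clock: 1.15
eef_pos: [0.4997, 0.3528, 0.1988]
tool_rot: [-0.595, 0.382, 0.596, 0.38]
ft_force: [-1.1, 1.1, 1.0]
grip_width: 0.0852
```

```bash
cat >> h.py <<'E'
def snap(n,tag):
    o=bot.get_obs();p,d=bot.camera(n)
    np.savez(f'{tag}.npz',p=p,d=d,pos=o['eef_pos'],rot=o['tool_rot']);cv2.imwrite(f'pics/{tag}.png',p[:,:,::-1])
    return o,p,d
E
python3 - <<'E'
from h import *
o,p,d=snap('wrist','w1');print(o['clock'],o['eef_pos'],o['joint_pos'],o['joint_vel'],Ro.from_quat(o['tool_rot']).as_matrix().round(4))
E
```

```text
1.15 [0.49968347 0.35279019 0.19879748] [ 6.15007398e-01  4.72459234e-01  3.21470969e-01  1.42205430e+00
 -4.60763887e-04  1.82464489e-01] [ 0.03181794 -0.04164226 -0.00535007  0.00397283  0.00157437 -0.00159808] [[-1.600e-03 -9.079e-01 -4.192e-01]
 [-1.700e-03 -4.192e-01  9.079e-01]
 [-1.000e+00  2.100e-03 -9.000e-04]]
```

View pics/w1.png

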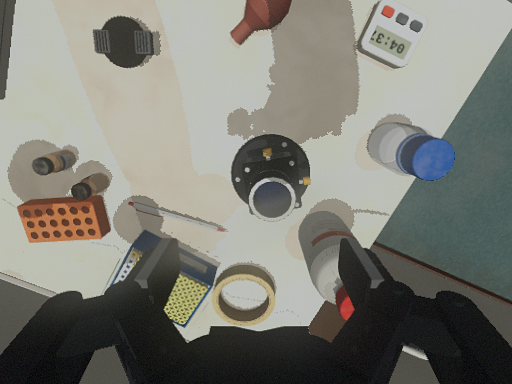

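```bash
python3 - <<'E'
from h import *
z=np.load('w1.npz');p=z['p'];d=z['d']
c=p[120:240,215:335];cv2.imwrite('pics/w1z.png',cv2.resize(c,None,fx=5,fy=5,interpolation=cv2.INTER_CUBIC)[:,:,::-1])
dd=d[150:240,230:315].copy();
np.set_printoptions(linewidth=250)
print((dd[15:75:3,10:80:3]*1000).astype(int))
E
```

```text
[[363 310 312 311 312 311 309 295 295 292 291 292 291 295 310 309 310 309 310 365 364 364 364 375]
 [365 312 312 311 311 300 293 289 291 290 290 289 291 291 289 294 312 311 310 364 364 365 365 367]
 [365 312 310 311 301 292 292 292 287 283 283 284 285 289 293 293 294 312 313 315 367 365 366 367]
 [368 313 312 304 292 293 289 281 276 273 272 272 273 277 283 292 293 293 313 315 367 367 367 369]
 [367 317 315 293 295 286 278 271 266 265 264 264 263 265 269 280 294 293 315 314 368 319 319 318]
 [368 370 299 295 288 277 268 263 265 263 263 264 263 264 264 266 274 294 300 315 320 317 316 316]
 [372 370 296 295 279 266 266 267 282 282 282 282 282 283 266 267 266 283 295 319 320 320 318 317]
 [372 372 296 293 269 266 266 283 283 282 281 283 282 284 283 267 266 267 295 317 371 372 372 384]
 [373 373 298 283 268 267 284 283 284   0 283 284 283 283 283 284 267 267 296 317 373 374 387 386]
 [376 375 299 271 268   0 284 285 285 284 284 283 284 284 284 286 286 268 268 320 376 377 387 387]
 [376 377 300 269 268 286 287 285 286 285 285 285 286 286 286 286 286 270 270 320 324 388 390 390]
 [389 377 3
[... 180 characters left out ...]
2 392]
 [393 393 395 272 273 291 289 288 289 289 289 289 288 288 288 290 286 272 272 324 324 393 393 393]
 [394 396 394 326 273 274 291 291 290 288 288 290 290 290 291 289 274 273 326 326 395 393 395 394]
 [395 396 395 327 274 275 284 291 292 292 292 292 292 292 289 283 272 273 396 396 395 396 396 396]
 [396 397 395 398 327 276 275 283 287 290 289 290 288 285 277 274 276 397 396 397 400 397 397 398]
 [397 397 399 399 399 399 275 275 275 278 278 279 277 276 275 276 397 399 399 399 400 399 398 388]
 [399 400 400 401 400 400 401 399 278 278 277 276 277 277 401 400 401 399 401 400 400 400 389 382]
 [402 402 403 402 402 401 402 402 402 401 402 400 400 403 401 401 401 402 402 402 401 389 380 375]]
```

View pics/w1z.png

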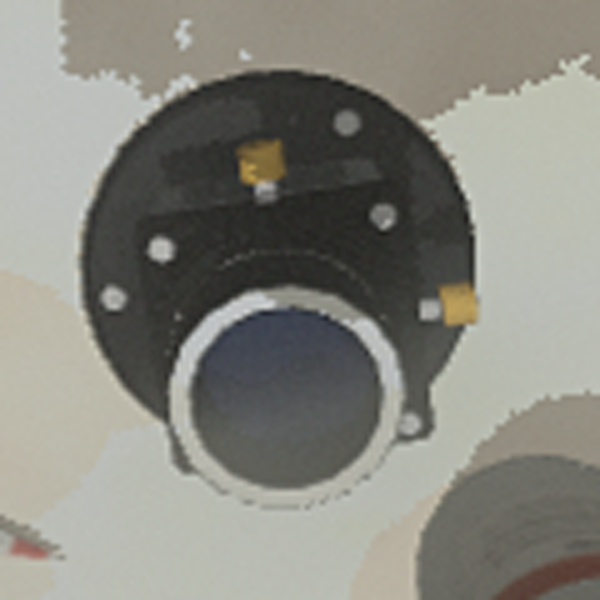

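```bash
cat >> h.py <<'E'
def cloud(info,d,pos=None,rot=None):
    v,u=np.mgrid[0:d.shape[0],0:d.shape[1]]
    n=cv2.undistortPoints(np.stack([u,v],-1).reshape(-1,1,2).astype(float),info["camera_matrix"],info["D"]).reshape(*d.shape,2)
    r=np.concatenate([n,np.ones(d.shape+(1,))],-1)*d[...,None]
    if pos is not None:
        T=np.eye(4);T[:3,:3]=Ro.from_quat(rot).as_matrix();T[:3,3]=pos
        M=T@info["mount"];return r@M[:3,:3].T+M[:3,3]
    return (r-info["t"])@info["R"]
from scipy.optimize import least_squares
def circ(P):
    f=lambda q:np.hypot(P[:,0]-q[0],P[:,1]-q[1])-q[2]
    s=least_squares(f,[*P[:,:2].mean(0),.02],loss='soft_l1',f_scale=.0007);return s.x,np.std(f(s.x))
E
cat > rim.py <<'E'
from h import *
import sys
z=np.load(sys.argv[1]+'.npz');i=bot.camera_info('wrist');C=cloud(i,z['d'],z['pos'],z['rot'])
near=(np.hypot(C[...,0]-.505,C[...,1]-.357)<.04)&(z['d']>0)
zz=C[...,2][near];h=np.histogram(zz,np.arange(.095,.125,.001));print(dict(zip(h[1].round(3),h[0])))
zr=h[1][np.argmax(h[0])];zr=np.median(zz[(zz>zr-.002)&(zz<zr+.003)]);print('rim z',zr)
m=(near&(abs(C[...,2]-zr)<.0035)).astype(np.uint8)
cs,hier=cv2.findContours(m,cv2.RETR_CCOMP,cv2.CHAIN_APPROX_NONE)
pose=dict(eef_pos=z['pos'],tool_rot=z['rot'])
for c,hh in zip(cs,hier[0]):
    if len(c)<60: continue
    P=np.array([px2world(i,u,v,zr,pose=pose) for u,v in c[:,0].astype(float)])
    print('hole' if hh[3]>=0 else 'outer',circ(P))
for nm,zlo,zhi in(('table',-.01,.006),):
    far=(abs(C[...,2])<.01)&(z['d']>0)&(np.hypot(C[...,0]-.5,C[...,1]-.35)<.12); print(nm,np.median(C[...,2][far]))
E
python3 rim.py w1
```

```text
{np.float64(0.095): np.int64(65), np.float64(0.096): np.int64(221), np.float64(0.097): np.int64(425), np.float64(0.098): np.int64(224), np.float64(0.099): np.int64(57), np.float64(0.1): np.int64(24), np.float64(0.101): np.int64(24), np.float64(0.102): np.int64(21), np.float64(0.103): np.int64(29), np.float64(0.104): np.int64(15), np.float64(0.105): np.int64(19), np.float64(0.106): np.int64(18), np.float64(0.107): np.int64(6), np.float64(0.108): np.int64(11), np.float64(0.109): np.int64(16), np.float64(0.11): np.int64(23), np.float64(0.111): np.int64(58), np.float64(0.112): np.int64(255), np.float64(0.113): np.int64(292), np.float64(0.114): np.int64(74), np.float64(0.115): np.int64(1), np.float64(0.116): np.int64(0), np.float64(0.117): np.int64(0), np.float64(0.118): np.int64(0), np.float64(0.119): np.int64(0), np.float64(0.12): np.int64(0), np.float64(0.121): np.int64(0), np.float64(0.122): np.int64(0), np.float64(0.123): np.int64(0)}
rim z 0.09749037230141194
outer (array([0.51201954, 0.3722305 , 0.01790675]), np.float64(0.0006335580398097387))
outer (array([0.50878049, 0.3700223 , 0.02351389]), np.float64(0.00048386205822199233))
table 0.00014285970021193917
```

```bash
sed -i 's/^zr=h\[1\].*/zr=np.median(zz[zz>.1105]);print("rim z",zr)/; s/-.505,C/-.508,C/; s/-.357/-.368/' rim.py; python3 rim.py w1 | tail -n +2
```

```text
rim z 0.3074882658176488
outer (array([0.60408663, 0.41347454, 0.13530852]), np.float64(0.004827884277925601))
table 0.00014285970021193917
```

```bash
sed -i 's/zz>.1105\]/(zz>.1105)\&(zz<.12)]/' rim.py; python3 rim.py w1 | tail -n +2
```

```text
rim z 0.11303907708118327
outer (array([0.50804472, 0.3695727 , 0.02302427]), np.float64(0.0003497839543270559))
hole (array([0.50797798, 0.36953482, 0.01837524]), np.float64(0.0003026993925332299))
table 0.00014285970021193917
```

Call:
step_arm(series=[{"x": -1.3,"y": -3.8,"z": 0.0,"twist": 0.0,"jaw": 8.5},{"x": -2.6,"y": -7.6,"z": 0.0,"twist": 0.0,"jaw": 8.5},{"x": -3.9,"y": -11.4,"z": 0.0,"twist": 0.0,"jaw": 8.5},{"x": -5.0,"y": -14.6,"z": -2.5,"twist": 0.0,"jaw": 8.5},{"x": -6.2,"y": -18.0,"z": -5.0,"twist": 0.0,"jaw": 8.5},{"x": -7.4,"y": -21.6,"z": -7.0,"twist": 0.0,"jaw": 8.5},{"x": -7.4,"y": -21.6,"z": -9.0,"twist": 0.0,"jaw": 8.5},{"x": -7.4,"y": -21.6,"z": -9.0,"twist": 0.0,"jaw": 8.5},{"x": -7.4,"y": -21.6,"z": -9.0,"twist": 0.0,"jaw": 8.5}])

```text
clock: 1.95
eef_pos: [0.4241, 0.138, 0.1106]
tool_rot: [-0.596, 0.38, 0.596, 0.38]
ft_force: [0.6, 0.4, -0.1]
grip_width: 0.0847
```

```bash

python3 - <<'E'
from h import *
o,p,d=snap('wrist','w2');print(o['clock'],o['eef_pos'],Ro.from_quat(o['tool_rot']).as_matrix().round(4))
i=bot.camera_info('wrist');C=cloud(i,d,o['eef_pos'],o['tool_rot'])
near=(np.hypot(C[...,0]-.434,C[...,1]-.154)<.05)&(d>0)
vs,us=np.where(near);print(us.min(),us.max(),vs.min(),vs.max())
zz=C[...,2][near];h=np.histogram(zz,np.arange(-.003,.03,.001));print(dict(zip((h[1]*1000).round().astype(int).tolist(),h[0].tolist())))
c=p[vs.min():vs.max(),us.min():us.max()];cv2.imwrite('pics/w2z.png',cv2.resize(c,None,fx=5,fy=5,interpolation=cv2.INTER_CUBIC)[:,:,::-1])
E
```

```text
1.95 [0.42412066 0.13803719 0.11062645] [[-2.000e-04 -9.068e-01 -4.215e-01]
 [-3.000e-04 -4.215e-01  9.068e-01]
 [-1.000e+00  3.000e-04 -1.000e-04]]
138 447 145 383
{-3: 3, -2: 205, -1: 1529, 0: 1976, 1: 414, 2: 11, 3: 0, 4: 0, 5: 0, 6: 0, 7: 0, 8: 0, 9: 0, 10: 0, 11: 0, 12: 0, 13: 0, 14: 3, 15: 8, 16: 10, 17: 19, 18: 19, 19: 16, 20: 25, 21: 65, 22: 437, 23: 777, 24: 622, 25: 392, 26: 111, 27: 6, 28: 0}
```

View pics/w2z.png

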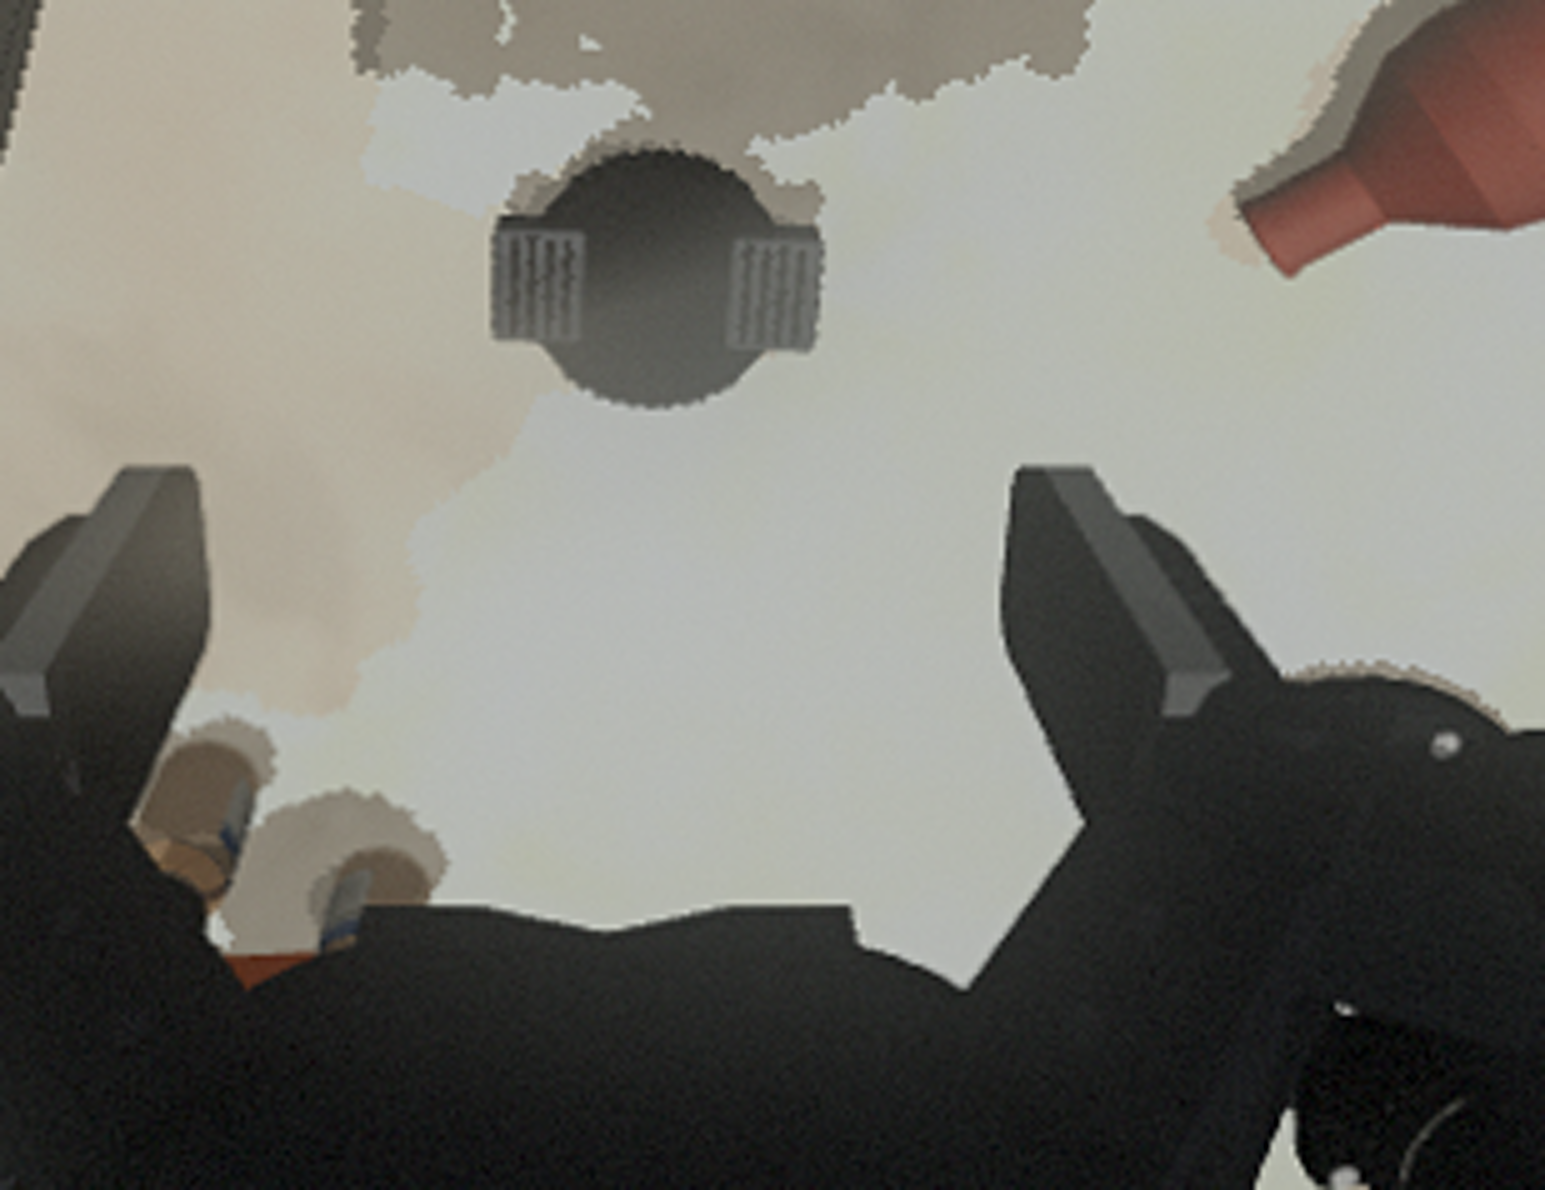

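```bash
cat > capm.py <<'E'
from h import *
import sys
z=np.load(sys.argv[1]+'.npz');d=z['d'];i=bot.camera_info('wrist');C=cloud(i,d,z['pos'],z['rot'])
m=((np.hypot(C[...,0]-.434,C[...,1]-.154)<.045)&(d>0)&(C[...,2]>.019)&(C[...,2]<.03)).astype(np.uint8)
cs,_=cv2.findContours(m,cv2.RETR_EXTERNAL,cv2.CHAIN_APPROX_NONE);c=max(cs,key=len)
pose=dict(eef_pos=z['pos'],tool_rot=z['rot'])
P=np.array([px2world(i,u,v,.0235,pose=pose) for u,v in c[:,0].astype(float)])[:,:2]
c0=np.array([.434,.154])
r=cv2.minAreaRect((P*1e4).astype(np.float32));print('rect',r)
R=Ro.from_quat(z['rot']).as_matrix();ty,tz=R[:2,1],R[:2,2]
c0=np.array(r[0])/1e4
for _ in range(3):
    a=(P-c0)@ty;b=(P-c0)@tz;s=abs(b)<.017
    q,e=circ(P[s]);c0=q[:2]
print('disc',q,e)
a=(P-c0)@ty;b=(P-c0)@tz
for sg in(1,-1):
    s=(sg*b>.029)&(abs(a)<.009)
    k=np.polyfit(a[s],b[s],1);print('tab',sg,s.sum(),b[s].mean(),'slope deg',np.degrees(np.arctan(k[0])), 'extent of a', a[sg*b>.028].min(),a[sg*b>.028].max())
print('tcp - cap in world',z['pos'][:2]-c0, 'along tool y,z', (c0-z['pos'][:2])@ty,(c0-z['pos'][:2])@tz)
E
python3 capm.py w2
```

```text
rect ((4367.4423828125, 1540.6533203125), (526.572021484375, 642.9357299804688), 23.50072479248047)
disc [0.43671846 0.15373315 0.02599537] 0.0004661462615933203
tab 1 18 0.031940430325990386 slope deg 1.0464911647722703 extent of a -0.013240089959603508 0.010956210827348099
tab -1 18 -0.03179625581450859 slope deg 2.299847768609208 extent of a -0.011028212435621241 0.013041722982658209
tcp - cap in world [-0.0125978  -0.01569597] along tool y,z -0.018039962530223972 0.00892343537208759
```

Call:
step_arm(series=[{"x": 0.6,"y": 0.8,"z": -2.0,"twist": -1.6,"jaw": 8.5},{"x": 1.26,"y": 1.57,"z": -4.0,"twist": -1.6,"jaw": 8.5},{"x": 1.26,"y": 1.57,"z": -6.0,"twist": -1.6,"jaw": 8.5},{"x": 1.26,"y": 1.57,"z": -8.0,"twist": -1.6,"jaw": 8.5},{"x": 1.26,"y": 1.57,"z": -9.5,"twist": -1.6,"jaw": 8.5},{"x": 1.26,"y": 1.57,"z": -10.2,"twist": -1.6,"jaw": 8.5},{"x": 1.26,"y": 1.57,"z": -10.2,"twist": -1.6,"jaw": 8.5},{"x": 1.26,"y": 1.57,"z": -10.2,"twist": -1.6,"jaw": 8.5}])

```text
clock: 2.67
eef_pos: [0.4394, 0.1558, 0.0106]
tool_rot: [0.592, -0.387, -0.59, -0.389]
ft_force: [0.1, 0.5, -0.9]
grip_width: 0.0849
```

```bash

python3 - <<'E'
from h import *
o,p,d=snap('wrist','w3');print(o['clock'],o['eef_pos'],o['ft_force'],Ro.from_quat(o['tool_rot']).as_matrix().round(4))
o,p,d=snap('side','s3');cv2.imwrite('pics/s3z.png',cv2.resize(p[140:240,190:330],None,fx=5,fy=5)[:,:,::-1])
E
```

```text
2.6667 [0.43944425 0.15577148 0.01061103] [ 0.07480952  0.50556924 -0.89208043] [[ 4.100e-03 -9.174e-01 -3.980e-01]
 [ 1.200e-03 -3.980e-01  9.174e-01]
 [-1.000e+00 -4.200e-03 -5.000e-04]]
```

View pics/w3.png

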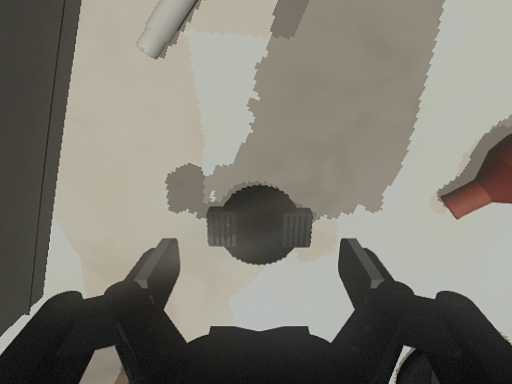

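View pics/s3z.png

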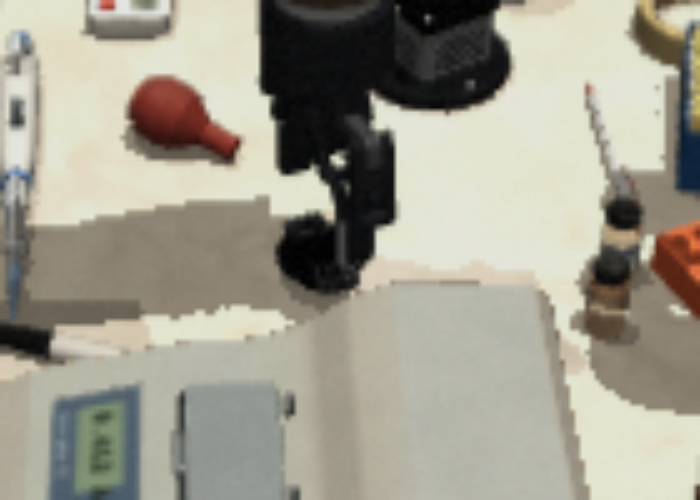

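Call:
step_arm(series=[{"x": -0.3,"y": -0.22,"z": -0.3,"twist": 0.0,"jaw": 8.5},{"x": -0.3,"y": -0.22,"z": -0.6,"twist": 0.0,"jaw": 8.5},{"x": -0.3,"y": -0.22,"z": -0.6,"twist": 0.0,"jaw": 8.5},{"x": -0.3,"y": -0.22,"z": -0.6,"twist": 0.0,"jaw": 8.5}])

```text
clock: 3.1
eef_pos: [0.4368, 0.1532, 0.0052]
tool_rot: [0.592, -0.387, -0.59, -0.39]
ft_force: [0.5, 1.5, -0.6]
grip_width: 0.0851
```

```bash

python3 - <<'E'
from h import *
o,p,d=snap('wrist','w4');print(o['clock'],o['eef_pos'],o['ft_force'],o['joint_vel'],Ro.from_quat(o['tool_rot']).as_matrix().round(4))
E
python3 capm.py w4
```

```text
3.1 [0.43675007 0.15316913 0.00517137] [ 0.50468643  1.52580106 -0.56135319] [ 2.47654544e-04  1.86024780e-03  4.57438215e-03  2.67873910e-03
  1.97347126e-05 -1.24199532e-03] [[ 5.300e-03 -9.178e-01 -3.971e-01]
 [ 1.600e-03 -3.971e-01  9.178e-01]
 [-1.000e+00 -5.500e-03 -6.000e-04]]
rect ((4362.9638671875, 1538.1434326171875), (531.7319946289062, 648.97119140625), 22.801666259765625)
disc [0.43647651 0.15378279 0.02622437] 0.0004405916757636634
tab 1 26 0.03210461604773715 slope deg 0.3633120694159071 extent of a -0.013358325238018458 0.012307786567011895
tab -1 26 -0.0318881345426351 slope deg -0.13869776032125491 extent of a -0.012614179089695001 0.0129811936598788
tcp - cap in world [ 0.00027356 -0.00061366] along tool y,z 7.370461511785589e-06 0.0006718343889738495
```

View pics/w4.png

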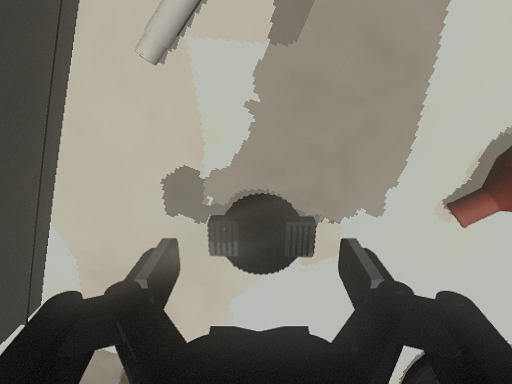

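Call:
step_arm(series=[{"x": 0.0,"y": 0.0,"z": -0.1,"twist": 0.0,"jaw": 7.0},{"x": 0.0,"y": 0.0,"z": -0.1,"twist": 0.0,"jaw": 6.5},{"x": 0.0,"y": 0.0,"z": -0.1,"twist": 0.0,"jaw": 6.0},{"x": 0.0,"y": 0.0,"z": -0.1,"twist": 0.0,"jaw": 5.5},{"x": 0.0,"y": 0.0,"z": -0.1,"twist": 0.0,"jaw": 5.0},{"x": 0.0,"y": 0.0,"z": -0.1,"twist": 0.0,"jaw": 4.5},{"x": 0.0,"y": 0.0,"z": -0.1,"twist": 0.0,"jaw": 4.5},{"x": 0.0,"y": 0.0,"z": -0.1,"twist": 0.0,"jaw": 4.5},{"x": 0.0,"y": 0.0,"z": -0.1,"twist": 0.0,"jaw": 4.5}])

```text
clock: 3.9
eef_pos: [0.4368, 0.1532, 0.0042]
tool_rot: [0.592, -0.387, -0.59, -0.39]
ft_force: [-0.7, -0.4, 0.3]
grip_width: 0.0449
```

```bash

python3 - <<'E'
from h import *
o,p,d=snap('wrist','w5');print(o['clock'],o['eef_pos'],o['ft_force'],o['grip_width'],Ro.from_quat(o['tool_rot']).as_matrix().round(4))
E
python3 capm.py w5
```

```text
3.9 [0.43680686 0.15320165 0.00415366] [-0.70545451 -0.44105641  0.31503951] 0.044865090261397615 [[ 5.300e-03 -9.177e-01 -3.971e-01]
 [ 1.600e-03 -3.971e-01  9.178e-01]
 [-1.000e+00 -5.500e-03 -6.000e-04]]
rect ((4357.48583984375, 1506.353759765625), (581.7197265625, 535.2706298828125), 79.60481262207031)
disc [0.43637407 0.15380765 0.0262419 ] 0.00045633815424258337
tab 1 21 0.031567185607817225 slope deg -6.002578405369727 extent of a 0.0015287167849928286 0.011986641974059919
tab -1 9 -0.030943924583626818 slope deg -36.553108440392286 extent of a 0.006190953860045332 0.013295585239242862
tcp - cap in world [ 0.00043279 -0.000606  ] along tool y,z 0.00015651667519411106 0.0007280390069727525
```

View pics/w5.png

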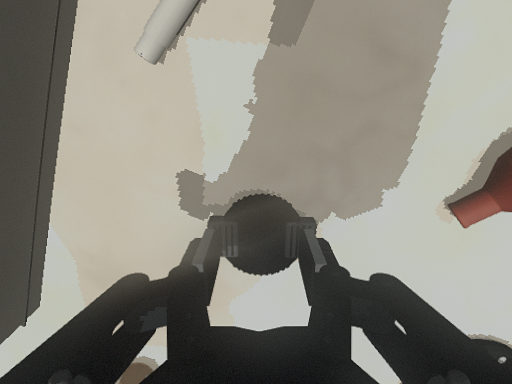

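```bash

python3 - <<'E'
from h import *
for t in('w4','w5'):
    z=np.load(t+'.npz');cv2.imwrite(f'pics/{t}z.png',cv2.resize(z['p'][180:310,180:350],None,fx=4.6,fy=4.6,interpolation=cv2.INTER_CUBIC)[:,:,::-1])
C=cloud(bot.camera_info('wrist'),z['d'],z['pos'],z['rot'])
np.set_printoptions(linewidth=250)
print((C[210:290:4,192:332:5,2]*1000).round().astype(int))
E
```

```text
[[  0   0   0   0   0   1  -1   1  23  24  24  24  23  24  24  25  24  24  23  24  22   0  -1   0   0   0   0   1]
 [  1   0   0   1   0   1   0  22  24  24  24  23  25  23  24  24  23  24  24  23  24  19  -1   0   0   0   1   0]
 [ -1   0   0   1  20  21  20 172  24  25  24  24  23  23  23  23  23  25  24  23  23  22  19  18  18   0   1  -1]
 [  0   0   1  24  24  24  25  24  25  24  23  23  24  23  24  24  24  22  24  23  24  24  25  24  22   1   0   1]
 [ -1  -1   0  23  26  25  27  24  26  23  22  23  23  22  23  23  23  23  24  24  25  26  26  25  24   0 172   1]
 [  0   0  -1  38  37  36  25  26  27  24  23  22  24  23  24 172  23  24  23  25  27  25  38  38  39   0   2   1]
 [  2   0   0  42  43  37  25  24  26  25  24  23  23  22  24  23  24  24  22  25  25  26  42  43  41   0   0  -1]
 [  1  39  47  46  46  38  26  25  25  25  24  24  22  23  23  24  23  23  23  26  25  26  43  48  47  38  39   1]
 [ 43  43  52  51  51  37  25  25  26  24  23  23  23  23  23  23  24  23  23  25  26  25  45  50  51  50  44  44]
 [ 48  49  55  54  53  39  25  24  25  24  23  23  23  22  23  23
[... 500 characters left out ...]
  68  62]
 [ 72  69  69  67  56  42   0  -1   0  24  23  24  23  24  24  24  25  25  24  24   1   0  48  61  70  69  69  72]
 [ 76  75  70  67  56  42   1   0  -1   0  25  24  24  25  23  24  25  24  22   0   0   1  49  61  69  70  75  74]
 [ 78  77  71  68  57   0   0  -1   1   1  -1   0   0  25  23  23  22   0   0   0   0   0  50  63  70  71  77  78]
 [ 81  80  72  69  58  -1   0   0   1   0   0   0   0   1   1   0   0   0   0   0   0   0  49  62  70  74  80  81]
 [ 83  83  72  70  59   0   0   0   1   1  -1   0   0   0   0   0   0   1   0   0  -1   0   1  63  69  83  83  83]
 [ 85  86  72  70  59   1   0   0   1   1   1   1   0   1   0   0   0   1   0  -1   0   1   0  62  70  85  85  86]]
```

View pics/w5z.png

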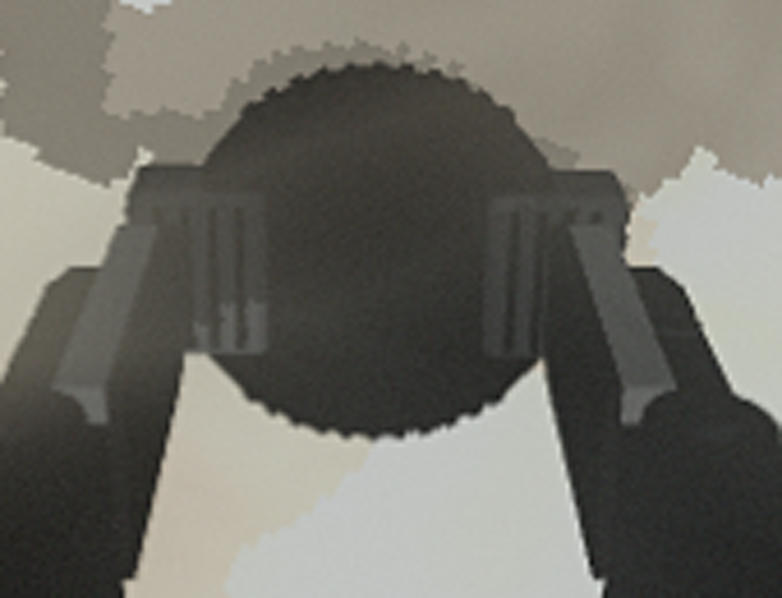

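```bash

python3 - <<'E'
from h import *
i=bot.camera_info('wrist')
for t in('w1','w2','w4','w5'):
    z=np.load(t+'.npz');C=cloud(i,z['d'],z['pos'],z['rot'])
    L=(C-z['pos'])@Ro.from_quat(z['rot']).as_matrix()
    ok=(z['d']>0)&(z['d']<.19)&(abs(L[...,1])<.03)&(abs(L[...,2])<.07)&(L[...,0]>-.1)
    for sg in(1,-1):
        Q=L[ok&(sg*L[...,2]>0)];k=Q[Q[:,0].argsort()][-6:];print(t,sg,len(Q),(k*1000).round(1).tolist())
E
```

```text
w1 1 7852 [[-38.7, 7.7, 41.9], [-38.6, 7.0, 41.9], [-38.6, 6.4, 42.0], [-38.6, 4.6, 42.2], [-38.4, -4.0, 42.0], [-38.0, 1.9, 42.0]]
w1 -1 7699 [[-38.9, 7.2, -43.5], [-38.9, -7.4, -43.8], [-38.6, -0.1, -43.7], [-38.5, -4.5, -43.6], [-38.3, 3.3, -44.0], [-37.9, 5.5, -43.9]]
w2 1 7851 [[-39.0, 0.6, 41.9], [-38.8, -5.0, 41.9], [-38.8, -8.1, 42.2], [-38.6, 7.0, 42.0], [-38.3, -4.1, 42.0], [-38.3, 2.0, 42.0]]
w2 -1 7717 [[-39.0, 1.4, -43.5], [-38.9, 6.7, -43.6], [-38.7, 7.2, -43.6], [-38.6, -3.8, -43.6], [-38.3, 1.5, -43.7], [-38.2, 0.2, -43.8]]
w4 1 14848 [[6.6, 6.0, 34.2], [6.6, 9.7, 55.6], [6.7, 5.2, 63.6], [6.8, 16.1, 18.2], [6.8, 29.3, 27.0], [6.8, 25.2, 68.2]]
w4 -1 14481 [[6.8, 21.1, -66.3], [6.8, 26.6, -18.9], [6.8, 26.7, -69.0], [6.8, 10.4, -29.5], [7.1, 8.1, -43.3], [7.4, 27.2, -32.8]]
w5 1 15159 [[5.7, 21.4, 59.6], [5.7, 26.2, 47.9], [5.7, 9.3, 38.5], [5.9, 15.0, 69.7], [6.0, 17.1, 59.4], [6.0, 11.4, 31.7]]
w5 -1 15063 [[5.8, 4.2, -48.1], [5.9, 29.0, -31.1], [5.9, 4.2, -58.3], [5.9, 16.5, -54.5], [6.0, 10.7, -57.0], [6.1, 22.7, -9.7]]
```

```bash

python3 - <<'E'
from h import *
i=bot.camera_info('side')
o,p,d=snap('side','s5');C=cloud(i,d)
np.set_printoptions(linewidth=250)
m=(d>0)&(np.hypot(C[...,0]-.437,C[...,1]-.153)<.075)&(C[...,2]>.005)
v,u=np.where(m);print(u.min(),u.max(),v.min(),v.max())
print((C[v.max()-50:v.max()+4:2,u.min():u.max():2,2]*1000).round().astype(int))
cv2.imwrite('pics/s5z.png',cv2.resize(p[150:220,220:300],None,fx=8,fy=8,interpolation=cv2.INTER_CUBIC)[:,:,::-1])
E
```

```text
226 279 14 206
[[ 44   0  -1   1   0   6   1  -1 164 170 171 172 177 177 176 176 178 177 172 168  12  15  15  10  15  17  17]
 [ 42  44   3   2  -2   4   2   2   1 162 166 170 171 170 172 170 167 169 164 160  10 914  10  13  12  15  18]
 [ 42  38  30   0   1   4  -3   3  -3 107 136 161 162 167 164 165 162 162 158   3   3   1   7   5  12   9   7]
 [ 35  35  30   1  -1  -2   0   2  -1  98 127 122 132 141 151 159 156 155 136  -2   0   3   2   0   1   4   0]
 [ 31  30  26  24   3   0   4   2   2  90 118 117 140 139 147 151 148 149 145   3  -1   0   1   0  -1   3   1]
 [ 22  20  24  21  22  -1   3  -3  -1  86 109 100 132 133 140 146 141 140 144   6   1   4   3   3   3   3   3]
 [ 14  18  15  17  20  20   2   0   2   2  98  97 130 127 130 139 139 138 118   3   2   2   1   1   6   2   4]
 [  3  -2   4   3  11   4   1   2  -4  -1  82  86 114 123 122 132 133 138 136   5   0   3   1   1   1   1   1]
 [  0   3   1   2   2  -4   0   1   2  -1  77  76 108 115 113 113 109 138 136 135 137   2   0   1   2   1   0]
 [  1   0   1   4  -1  -2   3   3  -1   2   3  70  70 113  99 102 134 136 135 131 132 
[... 1212 characters left out ...]
   1   0 119 117 115 116 117 116]
 [  4   1   0   0   0   3   1   3   1   0   0  -1   2   3  16  19   1   2 109 112 113 116 114 114 115 114 115]
 [  3  -1   2   3  -1   4   0   1   1   2   1   1   5   1   0   2 106 108 110 110 115 119 120 115 114 117 119]
 [  0   3   0   4   2  -3   3   3  -1   2   1   0  -1   2  96  98 105 107 110 114 112 117 116 914 117 118 118]
 [  2   2  -1   0  -2   0   0   1   2   1   0   1   2  92  97 102 105 107 110 114 115 118 116 118 115 115 114]
 [  5   1   0   1  -3  -1   0   1   0  81  86  84  90  89  95  99 103 109 108 109 110 116 117 116 118 116 113]
 [ 78  77  77  80  75  79  78  80  81  83  86  87  89  92  93 100 102 109 111 112 115 117 116 117 117 914 115]]
```

View pics/s5z.png

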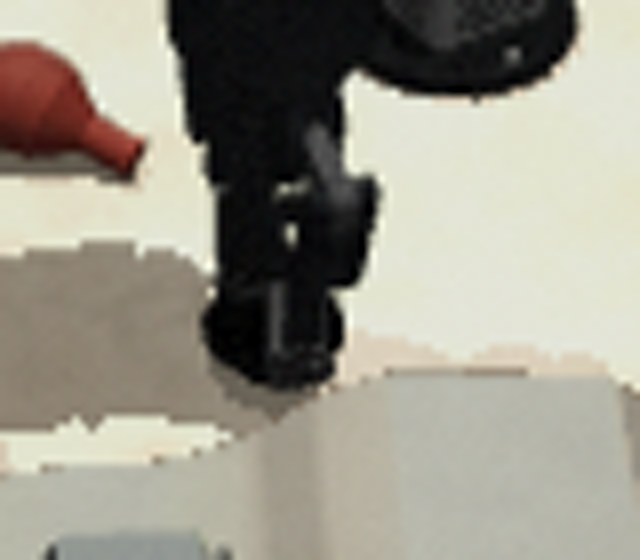

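Call:
step_arm(series=[{"x": -0.06,"y": 0.14,"z": 0.0,"twist": 0.0,"jaw": 8.5},{"x": -0.06,"y": 0.14,"z": 0.0,"twist": 0.0,"jaw": 8.5},{"x": -0.06,"y": 0.14,"z": 0.0,"twist": 0.0,"jaw": 8.5},{"x": -0.06,"y": 0.14,"z": 0.0,"twist": 0.0,"jaw": 8.5},{"x": -0.06,"y": 0.14,"z": -0.7,"twist": 0.0,"jaw": 8.5},{"x": -0.06,"y": 0.14,"z": -1.4,"twist": 0.0,"jaw": 8.5},{"x": -0.06,"y": 0.14,"z": -2.0,"twist": 0.0,"jaw": 8.5},{"x": -0.06,"y": 0.14,"z": -2.4,"twist": 0.0,"jaw": 8.5},{"x": -0.06,"y": 0.14,"z": -2.4,"twist": 0.0,"jaw": 8.5}])

```text
clock: 4.75
eef_pos: [0.435, 0.1542, -0.0213]
tool_rot: [0.592, -0.388, -0.59, -0.389]
ft_force: [0.2, 1.0, 0.9]
grip_width: 0.0853
```

```bash

python3 - <<'E'
from h import *
i=bot.camera_info('wrist')
o,p,d=snap('wrist','w6');print(o['clock'],o['eef_pos'],o['ft_force'],o['grip_width'],Ro.from_quat(o['tool_rot']).as_matrix().round(4))
z=np.load('w6.npz');C=cloud(i,z['d'],z['pos'],z['rot'])
L=(C-z['pos'])@Ro.from_quat(z['rot']).as_matrix()
ok=(z['d']>0)&(abs(L[...,1])<.03)&(abs(abs(L[...,2])-.043)<.004)&(L[...,0]>-.1)&(C[...,2]>.004)
for sg in(1,-1):
    Q=L[ok&(sg*L[...,2]>0)];k=Q[Q[:,0].argsort()][-6:];print(sg,len(Q),(k*1000).round(1).tolist(),'y range',Q[Q[:,0]>-.055][:,1].min(),Q[Q[:,0]>-.055][:,1].max())
E
python3 capm.py w6
```

```text
4.75 [ 0.43496524  0.15415409 -0.02127058] [0.16635582 1.00558693 0.8793284 ] 0.08533723690444642 [[ 2.600e-03 -9.178e-01 -3.971e-01]
 [ 6.000e-04 -3.971e-01  9.178e-01]
 [-1.000e+00 -2.700e-03 -5.000e-04]]
1 2576 [[-38.9, 1.8, 41.8], [-38.8, 9.5, 42.2], [-38.8, 7.1, 41.9], [-38.8, 5.9, 42.0], [-38.7, 5.3, 42.1], [-38.5, -0.3, 42.1]] y range -0.00998075182439557 0.012901604813374531
-1 2281 [[-38.8, -3.7, -43.5], [-38.5, -5.1, -43.7], [-38.4, 0.4, -43.7], [-38.3, 6.9, -43.7], [-38.1, 2.0, -43.7], [-37.6, 0.5, -44.0]] y range -0.00970996229607163 0.012851118077953427
rect ((4359.4423828125, 1536.007080078125), (532.558837890625, 649.3875732421875), 23.22899055480957)
disc [0.4359072  0.15359356 0.02618405] 0.0004017847113024967
tab 1 30 0.03210410922973197 slope deg 0.23429664863130506 extent of a -0.014378385403694327 0.012445928440846993
tab -1 30 -0.03201849015904104 slope deg 1.6297252938399593 extent of a -0.013711861154095902 0.013038665852344387
tcp - cap in world [-0.00094196  0.00056053] along tool y,z -0.0006418815909118172 -0.0008885249857295386
```

View pics/w6.png

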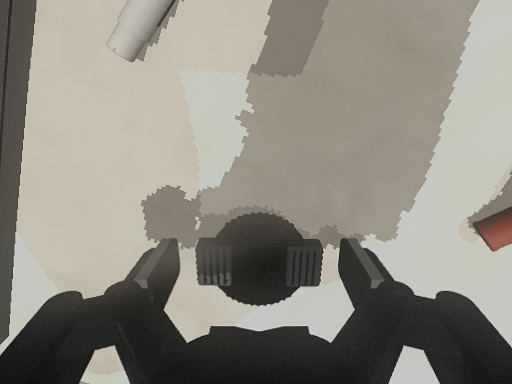

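Call:
step_arm(series=[{"x": 0.2,"y": 0.08,"z": -0.3,"twist": 0.0,"jaw": 8.5},{"x": 0.2,"y": 0.08,"z": -0.65,"twist": 0.0,"jaw": 8.5},{"x": 0.2,"y": 0.08,"z": -0.65,"twist": 0.0,"jaw": 8.0},{"x": 0.2,"y": 0.08,"z": -0.65,"twist": 0.0,"jaw": 7.0},{"x": 0.2,"y": 0.08,"z": -0.65,"twist": 0.0,"jaw": 6.0},{"x": 0.2,"y": 0.08,"z": -0.65,"twist": 0.0,"jaw": 5.5},{"x": 0.2,"y": 0.08,"z": -0.65,"twist": 0.0,"jaw": 5.0},{"x": 0.2,"y": 0.08,"z": -0.65,"twist": 0.0,"jaw": 4.5},{"x": 0.2,"y": 0.08,"z": -0.65,"twist": 0.0,"jaw": 4.5}])

```text
clock: 5.55
eef_pos: [0.4378, 0.1553, -0.0255]
tool_rot: [0.592, -0.387, -0.59, -0.39]
ft_force: [-4.0, -1.3, 14.0]
grip_width: 0.0513
```

```bash

python3 - <<'E'
from h import *
o,p,d=snap('wrist','w7');print(o['clock'],o['eef_pos'],o['ft_force'],o['grip_width'])
cv2.imwrite(f'pics/w7z.png',cv2.resize(p[200:330,170:350],None,fx=4.4,fy=4.4,interpolation=cv2.INTER_CUBIC)[:,:,::-1])
E
python3 capm.py w7
```

```text
5.55 [ 0.43781206  0.15527757 -0.02548954] [-3.98190195 -1.27108228 13.99756483] 0.051270624446563676
rect ((4353.8193359375, 1548.2587890625), (545.2630004882812, 712.3392333984375), 54.044647216796875)
disc [0.43607209 0.15367297 0.02608516] 0.0003989145056287978
tab 1 53 0.03620388594101014 slope deg -32.41913737498444 extent of a 0.0014521640682577583 0.012601933546078678
tab -1 55 -0.03583456352302268 slope deg 36.956306222188005 extent of a 0.001498259863204716 0.012631075619355515
tcp - cap in world [0.00173997 0.00160461] along tool y,z 0.0022340161884852735 -0.0007818550037638593
```

View pics/w7z.png

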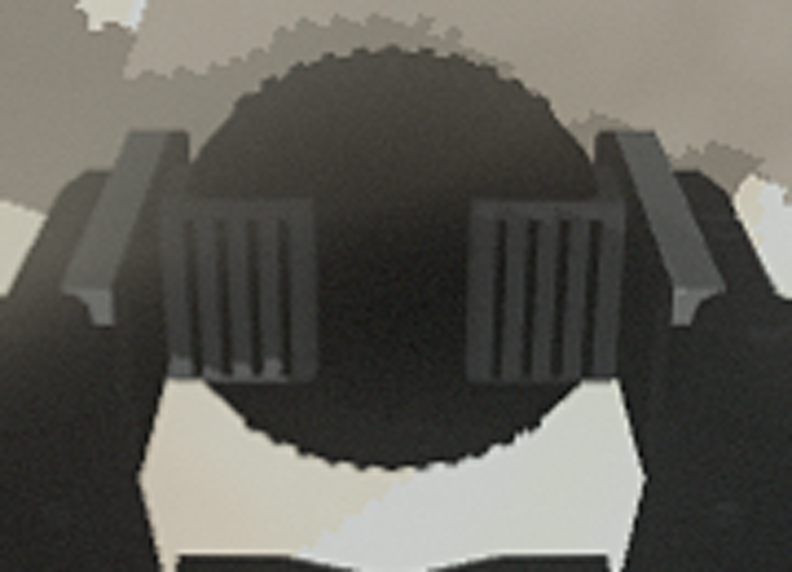

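Call:
step_arm(series=[{"x": 0.0,"y": 0.0,"z": 0.3,"twist": 0.0,"jaw": 4.5},{"x": 0.0,"y": 0.0,"z": 0.8,"twist": 0.0,"jaw": 4.5},{"x": 0.0,"y": 0.0,"z": 2.0,"twist": 0.0,"jaw": 4.5},{"x": 0.0,"y": 0.0,"z": 4.0,"twist": 0.0,"jaw": 4.5},{"x": 0.0,"y": 0.0,"z": 6.0,"twist": 0.0,"jaw": 4.5},{"x": 0.0,"y": 0.0,"z": 8.0,"twist": 0.0,"jaw": 4.5},{"x": 0.0,"y": 0.0,"z": 8.0,"twist": 0.0,"jaw": 4.5},{"x": 0.0,"y": 0.0,"z": 8.0,"twist": 0.0,"jaw": 4.5}])

```text
clock: 6.27
eef_pos: [0.439, 0.1557, 0.0556]
tool_rot: [0.593, -0.386, -0.589, -0.391]
ft_force: [-0.3, 0.7, -0.4]
grip_width: 0.0511
```

```bash

python3 - <<'E'
from h import *
o,p,d=snap('wrist','w8');print(o['clock'],o['eef_pos'],o['ft_force'],o['grip_width'],Ro.from_quat(o['tool_rot']).as_matrix().round(4))
cv2.imwrite(f'pics/w8z.png',cv2.resize(p[200:330,170:350],None,fx=4.4,fy=4.4,interpolation=cv2.INTER_CUBIC)[:,:,::-1])
o,p,d=snap('side','s8');cv2.imwrite('pics/s8z.png',cv2.resize(p[120:220,200:320],None,fx=6,fy=6,interpolation=cv2.INTER_CUBIC)[:,:,::-1])
E
```

```text
6.2667 [0.43895338 0.15566957 0.05557273] [-0.26404176  0.68142365 -0.43897576] 0.05113972864356538 [[ 7.800e-03 -9.178e-01 -3.971e-01]
 [ 2.600e-03 -3.971e-01  9.178e-01]
 [-1.000e+00 -8.200e-03 -8.000e-04]]
```

View pics/w8z.png

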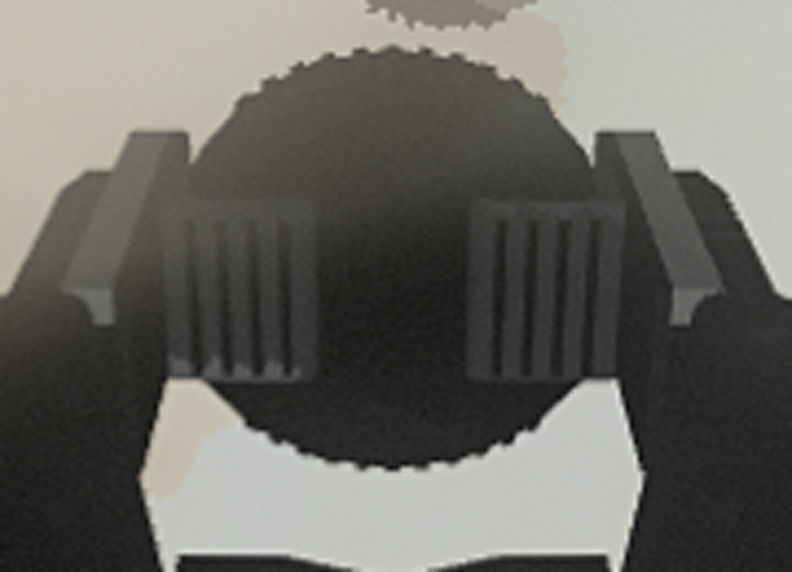

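View pics/s8z.png

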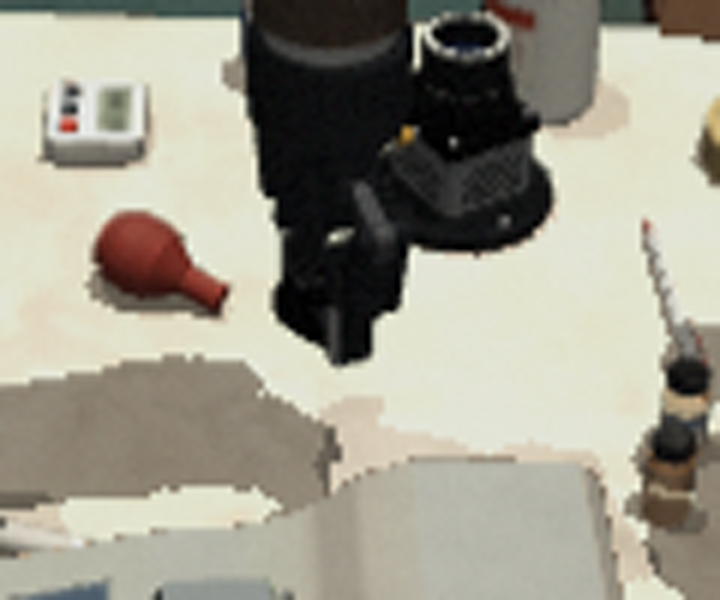

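```bash
cat > held.py <<'E'
from h import *
import sys
z=np.load(sys.argv[1]+'.npz');d=z['d'];i=bot.camera_info('wrist');C=cloud(i,d,z['pos'],z['rot'])
R=Ro.from_quat(z['rot']).as_matrix();L=(C-z['pos'])@R
m=(d>0)&(d>.12)&(abs(L[...,2])<.026)&(abs(L[...,1])<.035)&(L[...,0]>-.045)&(L[...,0]<.02)
mm=m&(abs(L[...,2]+.001)<.009)&(abs(L[...,1])<.02)
A=C[mm];G=np.c_[A[:,0],A[:,1],np.ones(len(A))];k=np.linalg.lstsq(G,A[:,2],rcond=None)[0];r=A[:,2]-G@k
print('n',len(A),'tilt deg x,y',np.degrees(k[:2]),'res',r.std())
cap=m&(abs(C[...,2]-(C[...,0]*k[0]+C[...,1]*k[1]+k[2]))<.005)
cs,_=cv2.findContours(cap.astype(np.uint8),cv2.RETR_EXTERNAL,cv2.CHAIN_APPROX_NONE);c=max(cs,key=len)[:,0]
zt=np.median(A[:,2])
P=np.array([px2world(i,u,v,zt,pose=dict(eef_pos=z['pos'],tool_rot=z['rot'])) for u,v in c.astype(float)])
l=(P-z['pos'])@R
s=abs(l[:,2]+.001)<.015
q,e=circ(P[s]);print('disc top z',zt,'circle',q,e,'n',s.sum())
print('cap - tcp world xy',q[:2]-z['pos'][:2],'top z - tcp z',zt-z['pos'][2],'tool y,z',(q[:2]-z['pos'][:2])@R[:2,1],(q[:2]-z['pos'][:2])@R[:2,2])
E
python3 held.py w8; python3 held.py w7
```

```text
n 0 tilt deg x,y [0. 0.] res nan
n 32 tilt deg x,y [-9.53502156 -5.28038239] res 0.0005749949032623318
disc top z 5.170187230063572e-05 circle [0.41306914 0.14389867 0.010742  ] 0.0033549177742767814 n 117
cap - tcp world xy [-0.02474292 -0.01137891] top z - tcp z 0.025541241802734337 tool y,z 0.027226629791745935 -0.0006194297094159802
  ret = _var(a, axis=axis, dtype=dtype, out=out, ddof=ddof,
  arrmean = um.true_divide(arrmean, div, out=arrmean,
  ret = ret.dtype.type(ret / rcount)
Traceback (most recent call last):
  File "held.py", line 10, in <module>
    cs,_=cv2.findContours(cap.astype(np.uint8),cv2.RETR_EXTERNAL,cv2.CHAIN_APPROX_NONE);c=max(cs,key=len)[:,0]
                                                                                          ~~~^^^^^^^^^^^^
ValueError: max() iterable argument is empty
```

```bash
sed -i 's/(d>.12)/(d>.05)/; s/>-.045)/>-.058)/; s/<.02)$/<-.038)/' held.py; python3 held.py w8; python3 held.py w7
```

```text
n 0 tilt deg x,y [0. 0.] res nan
n 0 tilt deg x,y [0. 0.] res nan
  ret = _var(a, axis=axis, dtype=dtype, out=out, ddof=ddof,
  arrmean = um.true_divide(arrmean, div, out=arrmean,
  ret = ret.dtype.type(ret / rcount)
Traceback (most recent call last):
  File "held.py", line 10, in <module>
    cs,_=cv2.findContours(cap.astype(np.uint8),cv2.RETR_EXTERNAL,cv2.CHAIN_APPROX_NONE);c=max(cs,key=len)[:,0]
                                                                                          ~~~^^^^^^^^^^^^
ValueError: max() iterable argument is empty
  ret = _var(a, axis=axis, dtype=dtype, out=out, ddof=ddof,
  arrmean = um.true_divide(arrmean, div, out=arrmean,
  ret = ret.dtype.type(ret / rcount)
Traceback (most recent call last):
  File "held.py", line 10, in <module>
    cs,_=cv2.findContours(cap.astype(np.uint8),cv2.RETR_EXTERNAL,cv2.CHAIN_APPROX_NONE);c=max(cs,key=len)[:,0]
                                                                                          ~~~^^^^^^^^^^^^
ValueError: max() iterable argument is empty
```

```bash
sed -i 's/^mm=.*/mm=m\&(abs(L[...,2]+.001)<.009)\&(abs(L[...,1])<.02)/' held.py; python3 held.py w8; python3 held.py w7
```

```text
n 2519 tilt deg x,y [ 0.31716732 -0.0955928 ] res 0.0006799111900411595
disc top z 0.10416616473047381 circle [0.43713624 0.15401277 0.02634974] 0.00042232104073896295 n 144
cap - tcp world xy [-0.00181714 -0.0016568 ] top z - tcp z 0.048593434319659685 tool y,z 0.002325537631286889 -0.0007990718220029676
n 2522 tilt deg x,y [ 0.16191656 -0.33881904] res 0.0006754691092560035
disc top z 0.023297549877587455 circle [0.43597478 0.15372013 0.02631269] 0.00044726727237217825 n 147
cap - tcp world xy [-0.00183728 -0.00155744] top z - tcp z 0.048787089808021156 tool y,z 0.002304599474050634 -0.0006999339944741956
```

Call:
step_arm(series=[{"x": 0.0,"y": 0.0,"z": 3.5,"twist": 0.0,"jaw": 4.5},{"x": 0.3,"y": 1.0,"z": 7.0,"twist": 0.0,"jaw": 4.5},{"x": 1.2,"y": 3.8,"z": 8.0,"twist": 0.0,"jaw": 4.5},{"x": 2.3,"y": 7.2,"z": 8.0,"twist": 0.0,"jaw": 4.5},{"x": 3.5,"y": 10.8,"z": 8.0,"twist": 0.0,"jaw": 4.5},{"x": 4.7,"y": 14.4,"z": 8.0,"twist": 0.0,"jaw": 4.5},{"x": 5.9,"y": 18.0,"z": 8.0,"twist": 0.0,"jaw": 4.5},{"x": 7.0,"y": 21.5,"z": 8.0,"twist": 0.0,"jaw": 4.5},{"x": 7.0,"y": 21.5,"z": 8.0,"twist": 0.0,"jaw": 4.5},{"x": 7.0,"y": 21.5,"z": 8.0,"twist": 0.0,"jaw": 4.5}])

```text
clock: 7.2
eef_pos: [0.5061, 0.3712, 0.1303]
tool_rot: [0.592, -0.388, -0.591, -0.387]
ft_force: [1.2, -0.1, -0.6]
grip_width: 0.0505
```

```bash

python3 - <<'E'
from h import *
o,p,d=snap('wrist','w9');print(o['clock'],o['eef_pos'],o['ft_force'],o['grip_width'],Ro.from_quat(o['tool_rot']).as_matrix().round(4))
o,p,d=snap('side','s9');cv2.imwrite('pics/s9z.png',cv2.resize(p[70:190,220:350],None,fx=6,fy=5,interpolation=cv2.INTER_CUBIC)[:,:,::-1])
E
python3 held.py w9
```

```text
7.2 [0.50606741 0.37115825 0.13029409] [ 1.21243457 -0.11256528 -0.57467392] 0.050526189661354526 [[-1.000e-04 -9.167e-01 -3.996e-01]
 [-1.900e-03 -3.996e-01  9.167e-01]
 [-1.000e+00  9.000e-04 -1.700e-03]]
n 2505 tilt deg x,y [-0.01054475 -0.5338975 ] res 0.0006882160707440186
disc top z 0.17883154905479406 circle [0.50452879 0.36984732 0.02622352] 0.0004000018191165441 n 139
cap - tcp world xy [-0.00153862 -0.00131094] top z - tcp z 0.0485374559048983 tool y,z 0.001934263457884464 -0.0005869645257075217
```

View pics/w9.png

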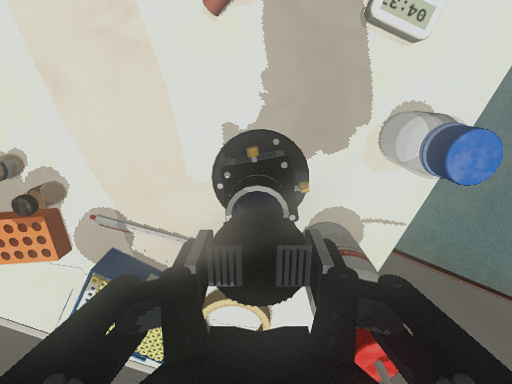

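View pics/s9z.png

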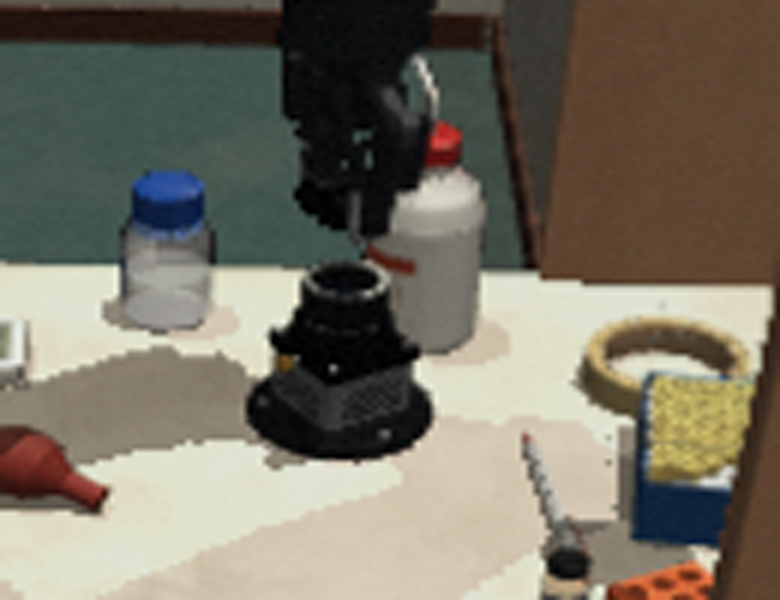

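```bash
cat > arc.py <<'E'
from h import *
import sys
z=np.load(sys.argv[1]+'.npz');d=z['d'];p=z['p'];i=bot.camera_info('wrist');C=cloud(i,d,z['pos'],z['rot'])
near=(np.hypot(C[...,0]-.508,C[...,1]-.3695)<.035)&(d>0)&(C[...,2]>.1105)&(C[...,2]<.1155)
zr=np.median(C[...,2][near]);print(near.sum(),'rim z',zr)
pose=dict(eef_pos=z['pos'],tool_rot=z['rot'])
n,l,s,c=cv2.connectedComponentsWithStats(near.astype(np.uint8));k=1+np.argmax(s[1:,4]);m=(l==k)
# outer edge: first mask pixel going down per column; inner edge: last pixel, if next pixel is lens interior
R=Ro.from_quat(z['rot']).as_matrix()
O=[];I=[]
for u in range(s[k][0],s[k][0]+s[k][2]):
    v=np.where(m[:,u])[0]
    if len(v)==0: continue
    O.append(px2world(i,float(u),v[0]-.5,zr,pose=pose))
O=np.array(O)
f=lambda q:np.hypot(O[:,0]-q[0],O[:,1]-q[1])-.0234
r=least_squares(f,[.508,.3695],loss='soft_l1',f_scale=.0005);print('outer arc centre',r.x,np.std(r.fun),len(O))
cs,h=cv2.findContours(m.astype(np.uint8),cv2.RETR_CCOMP,cv2.CHAIN_APPROX_NONE)
P=np.concatenate([c[:,0] for c in cs]);W=np.array([px2world(i,float(u),float(v),zr,pose=pose) for u,v in P])
rr=np.hypot(W[:,0]-r.x[0],W[:,1]-r.x[1]);print(np.histogram(rr*1000,np.arange(14,26)))
E
python3 arc.py w9
```

```text
689 rim z 0.11311612144846975
outer arc centre [0.50801659 0.36974406] 0.0002788603217175351 65
(array([ 0,  0,  0,  6, 72,  5,  2,  4, 55, 46,  0]), array([14, 15, 16, 17, 18, 19, 20, 21, 22, 23, 24, 25]))
```

Call:
step_arm(series=[{"x": 0.32,"y": 0.0,"z": 0.0,"twist": 0.0,"jaw": 4.5},{"x": 0.32,"y": 0.0,"z": -1.5,"twist": 0.0,"jaw": 4.5},{"x": 0.32,"y": 0.0,"z": -3.0,"twist": 0.0,"jaw": 4.5},{"x": 0.32,"y": 0.0,"z": -3.8,"twist": 0.0,"jaw": 4.5},{"x": 0.32,"y": 0.0,"z": -3.8,"twist": 0.0,"jaw": 4.5},{"x": 0.32,"y": 0.0,"z": -3.8,"twist": 0.0,"jaw": 4.5}])

```text
clock: 7.8
eef_pos: [0.509, 0.3679, 0.0937]
tool_rot: [0.591, -0.389, -0.59, -0.388]
ft_force: [0.3, 0.5, -0.2]
grip_width: 0.0506
```

```bash

python3 - <<'E'
from h import *
o,p,d=snap('wrist','w10');print(o['clock'],o['eef_pos'],o['ft_force'],o['grip_width'],Ro.from_quat(o['tool_rot']).as_matrix().round(4))
E
python3 held.py w10;python3 arc.py w10
```

```text
7.8 [0.50896708 0.36793784 0.09365513] [ 0.34851268  0.54701949 -0.15835401] 0.05056615140996355 [[-5.000e-04 -9.182e-01 -3.962e-01]
 [-2.400e-03 -3.962e-01  9.182e-01]
 [-1.000e+00  1.400e-03 -2.000e-03]]
n 2502 tilt deg x,y [-0.15087643 -0.62232425] res 0.0006610336085926255
disc top z 0.14219951426600153 circle [0.50747604 0.36661224 0.02620678] 0.00042647484205141003 n 143
cap - tcp world xy [-0.00149104 -0.0013256 ] top z - tcp z 0.04854438517611773 tool y,z 0.0018942274490888519 -0.0006263359623174877
604 rim z 0.11306553399060772
outer arc centre [0.5079609  0.36962683] 0.000284559009379883 72
(array([ 0,  0,  0,  4, 36, 11, 16, 11, 34, 56,  0]), array([14, 15, 16, 17, 18, 19, 20, 21, 22, 23, 24, 25]))
```

View pics/w10.png

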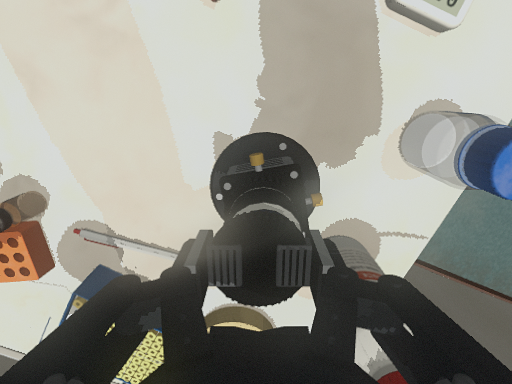

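Call:
step_arm(series=[{"x": 0.02,"y": 0.3,"z": 0.0,"twist": 0.0,"jaw": 4.5},{"x": 0.02,"y": 0.3,"z": 0.0,"twist": 0.0,"jaw": 4.5},{"x": 0.02,"y": 0.3,"z": 0.0,"twist": 0.0,"jaw": 4.5},{"x": 0.02,"y": 0.3,"z": 0.0,"twist": 0.0,"jaw": 4.5}])

```text
clock: 8.18
eef_pos: [0.5099, 0.3719, 0.095]
tool_rot: [0.592, -0.388, -0.59, -0.389]
ft_force: [-0.1, -0.1, -0.4]
grip_width: 0.0509
```

```bash

python3 - <<'E'
from h import *
o,p,d=snap('wrist','w11');print(o['clock'],o['eef_pos'],o['ft_force'],o['grip_width'],Ro.from_quat(o['tool_rot']).as_matrix().round(4))
E
python3 held.py w11;python3 arc.py w11
```

```text
8.1833 [0.50994568 0.37185657 0.09503377] [-0.09995957 -0.08099739 -0.35658371] 0.0509141811047174 [[ 1.800e-03 -9.180e-01 -3.966e-01]
 [-8.000e-04 -3.966e-01  9.180e-01]
 [-1.000e+00 -1.300e-03 -1.400e-03]]
n 2509 tilt deg x,y [ 0.00902855 -0.44896648] res 0.0006611346895536797
disc top z 0.14357123498179045 circle [0.50837201 0.37036118 0.02627444] 0.00039841322314452843 n 142
cap - tcp world xy [-0.00157367 -0.0014954 ] top z - tcp z 0.04853746067442455 tool y,z 0.002037703180562895 -0.0007486070419459991
731 rim z 0.11314249893053982
outer arc centre [0.50791384 0.36968137] 0.00024871591800301615 76
(array([ 0,  0,  0,  9, 49, 10,  7,  9, 46, 56,  0]), array([14, 15, 16, 17, 18, 19, 20, 21, 22, 23, 24, 25]))
```

Call:
step_arm(series=[{"x": -0.06,"y": -0.07,"z": -0.2,"twist": 0.0,"jaw": 4.5},{"x": -0.06,"y": -0.07,"z": -0.4,"twist": 0.0,"jaw": 4.5},{"x": -0.06,"y": -0.07,"z": -0.55,"twist": 0.0,"jaw": 4.5},{"x": -0.06,"y": -0.07,"z": -0.55,"twist": 0.0,"jaw": 4.5},{"x": -0.06,"y": -0.07,"z": -0.55,"twist": 0.0,"jaw": 4.5}])

```text
clock: 8.65
eef_pos: [0.509, 0.3709, 0.089]
tool_rot: [0.591, -0.389, -0.59, -0.388]
ft_force: [0.2, -0.6, -0.1]
grip_width: 0.051
```

```bash

python3 - <<'E'
from h import *
o,p,d=snap('wrist','w12');print(o['clock'],o['eef_pos'],o['ft_force'],o['joint_vel'].round(3))
E
python3 held.py w12;python3 arc.py w12
```

```text
8.65 [0.50901094 0.37089725 0.08898682] [ 0.16928165 -0.58748495 -0.07602216] [ 0.002 -0.002  0.004  0.001 -0.    -0.001]
n 2498 tilt deg x,y [-0.11792735 -0.41825555] res 0.0006879587663159604
disc top z 0.13748385722552856 circle [0.50751583 0.36933857 0.0262835 ] 0.00040915041789852264 n 145
cap - tcp world xy [-0.00149511 -0.00155868] top z - tcp z 0.048497034430970296 tool y,z 0.001990707573180433 -0.00083779846153742
553 rim z 0.1130395700137537
outer arc centre [0.50782888 0.36969196] 0.00029496391729403096 75
(array([ 0,  0,  0,  3, 25, 22,  8, 14, 50, 52,  0]), array([14, 15, 16, 17, 18, 19, 20, 21, 22, 23, 24, 25]))
```

Call:
step_arm(series=[{"x": 0.02,"y": 0.03,"z": -0.1,"twist": 0.0,"jaw": 4.5},{"x": 0.02,"y": 0.03,"z": -0.2,"twist": 0.0,"jaw": 4.5},{"x": 0.02,"y": 0.03,"z": -0.3,"twist": 0.0,"jaw": 4.5},{"x": 0.02,"y": 0.03,"z": -0.4,"twist": 0.0,"jaw": 4.5},{"x": 0.02,"y": 0.03,"z": -0.4,"twist": 0.0,"jaw": 4.5}])

```text
clock: 9.12
eef_pos: [0.5092, 0.3712, 0.0848]
tool_rot: [0.591, -0.389, -0.59, -0.388]
ft_force: [0.4, -0.0, -1.2]
grip_width: 0.0509
```

Call:
step_arm(series=[{"x": 0.0,"y": 0.0,"z": -0.1,"twist": 0.0,"jaw": 4.5},{"x": 0.0,"y": 0.0,"z": -0.2,"twist": 0.0,"jaw": 4.5},{"x": 0.0,"y": 0.0,"z": -0.2,"twist": 0.0,"jaw": 4.5}])

```text
clock: 9.37
eef_pos: [0.509, 0.3711, 0.0825]
tool_rot: [0.591, -0.389, -0.59, -0.388]
ft_force: [0.1, 0.1, -0.2]
grip_width: 0.0512
```

Call:
step_arm(series=[{"x": 0.0,"y": 0.0,"z": -0.08,"twist": 0.0,"jaw": 4.5},{"x": 0.0,"y": 0.0,"z": -0.16,"twist": 0.0,"jaw": 4.5},{"x": 0.0,"y": 0.0,"z": -0.2,"twist": 0.0,"jaw": 4.5}])

```text
clock: 9.62
eef_pos: [0.509, 0.3711, 0.0804]
tool_rot: [0.591, -0.389, -0.59, -0.388]
ft_force: [0.9, -0.1, -0.5]
grip_width: 0.051
```

Call:
step_arm(series=[{"x": 0.0,"y": 0.0,"z": -0.08,"twist": 0.0,"jaw": 4.5},{"x": 0.0,"y": 0.0,"z": -0.16,"twist": 0.0,"jaw": 4.5},{"x": 0.0,"y": 0.0,"z": -0.2,"twist": 0.0,"jaw": 4.5}])

```text
clock: 9.87
eef_pos: [0.5089, 0.3709, 0.0782]
tool_rot: [0.591, -0.389, -0.59, -0.388]
ft_force: [0.2, 0.2, -1.6]
grip_width: 0.051
```

Call:
step_arm(series=[{"x": 0.0,"y": 0.0,"z": -0.08,"twist": 0.0,"jaw": 4.5},{"x": 0.0,"y": 0.0,"z": -0.16,"twist": 0.0,"jaw": 4.5},{"x": 0.0,"y": 0.0,"z": -0.2,"twist": 0.0,"jaw": 4.5}])

```text
clock: 10.12
eef_pos: [0.5089, 0.3709, 0.0761]
tool_rot: [0.591, -0.389, -0.59, -0.388]
ft_force: [-0.1, -0.6, -0.4]
grip_width: 0.0508
```

Call:
step_arm(series=[{"x": 0.0,"y": 0.0,"z": -0.06,"twist": 0.0,"jaw": 4.5},{"x": 0.0,"y": 0.0,"z": -0.1,"twist": 0.0,"jaw": 4.5},{"x": 0.0,"y": 0.0,"z": -0.1,"twist": 0.0,"jaw": 4.5}])

```text
clock: 10.37
eef_pos: [0.5088, 0.3709, 0.0749]
tool_rot: [0.591, -0.389, -0.591, -0.388]
ft_force: [0.2, -0.5, -0.4]
grip_width: 0.051
```

```bash

python3 - <<'E'
from h import *
o,p,d=snap('wrist','w13');print(o['clock'],o['eef_pos'],o['ft_force'],o['grip_width'])
E
python3 held.py w13
```

```text
10.3667 [0.50877015 0.37088423 0.07491403] [ 0.16320385 -0.45381742 -0.38862792] 0.05099267809119356
n 2507 tilt deg x,y [-0.18143817 -0.58928797] res 0.0006719045614457431
disc top z 0.12342345252621652 circle [0.50726588 0.3694801  0.02626675] 0.0004072339857664037 n 142
cap - tcp world xy [-0.00150427 -0.00140413] top z - tcp z 0.04850942151160258 tool y,z 0.0019377942451323234 -0.0006923425231573094
```

Call:
step_arm(series=[{"x": 0.0,"y": 0.0,"z": -0.04,"twist": 0.0,"jaw": 4.5},{"x": 0.0,"y": 0.0,"z": -0.06,"twist": 0.0,"jaw": 4.5}])

```text
clock: 10.58
eef_pos: [0.5089, 0.3709, 0.0744]
tool_rot: [0.591, -0.389, -0.591, -0.388]
ft_force: [-0.1, 0.0, 0.2]
grip_width: 0.0512
```

Call:
step_arm(series=[{"x": 0.0,"y": 0.0,"z": -0.04,"twist": 0.0,"jaw": 4.5},{"x": 0.0,"y": 0.0,"z": -0.05,"twist": 0.0,"jaw": 4.5}])

```text
clock: 10.75
eef_pos: [0.5088, 0.3709, 0.0738]
tool_rot: [0.591, -0.389, -0.59, -0.388]
ft_force: [0.1, 0.1, -1.0]
grip_width: 0.0513
```

Call:
step_arm(series=[{"x": 0.0,"y": 0.0,"z": -0.04,"twist": 0.0,"jaw": 4.5},{"x": 0.0,"y": 0.0,"z": -0.05,"twist": 0.0,"jaw": 4.5}])

```text
clock: 10.92
eef_pos: [0.5089, 0.3709, 0.0736]
tool_rot: [0.591, -0.389, -0.59, -0.388]
ft_force: [-0.7, -0.7, 1.1]
grip_width: 0.0512
```

Call:
step_arm(series=[{"x": 0.0,"y": 0.0,"z": -0.04,"twist": 0.0,"jaw": 4.5},{"x": 0.0,"y": 0.0,"z": -0.05,"twist": 0.0,"jaw": 4.5}])

```text
clock: 11.08
eef_pos: [0.5089, 0.371, 0.0735]
tool_rot: [0.591, -0.389, -0.59, -0.388]
ft_force: [-1.0, -1.5, 3.7]
grip_width: 0.0511
```

Call:
step_arm(series=[{"x": 0.0,"y": 0.0,"z": -0.07,"twist": 0.0,"jaw": 4.5},{"x": 0.0,"y": 0.0,"z": -0.07,"twist": 0.0,"jaw": 4.5}])

```text
clock: 11.25
eef_pos: [0.5089, 0.371, 0.0735]
tool_rot: [0.591, -0.389, -0.59, -0.388]
ft_force: [-2.3, -1.2, 4.7]
grip_width: 0.0511
```

```bash

python3 - <<'E'
from h import *
o,p,d=snap('wrist','w14');print(o['clock'],o['eef_pos'],o['ft_force'],o['ft_torque'],o['grip_width'])
cv2.imwrite(f'pics/w14z.png',cv2.resize(p[150:330,150:370],None,fx=3.3,fy=3.3,interpolation=cv2.INTER_CUBIC)[:,:,::-1])
E
python3 held.py w14
```

```text
11.25 [0.50893512 0.37100082 0.07346151] [-2.32544228 -1.22508851  4.74124078] [-0.29026544  0.30644063  0.01256353] 0.05106292218608495
n 2511 tilt deg x,y [ 0.07596658 -0.44312284] res 0.0006800125146884747
disc top z 0.12205573301532772 circle [0.50737191 0.36950701 0.02629896] 0.00039931184490134535 n 137
cap - tcp world xy [-0.00156321 -0.00149381] top z - tcp z 0.048594222686374464 tool y,z 0.0020274709833440273 -0.000751306750973548
```

View pics/w14z.png

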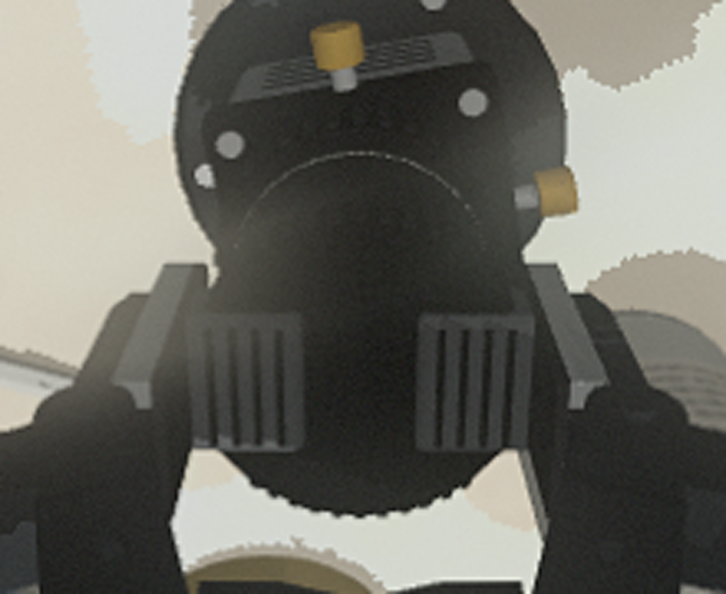

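```bash

python3 - <<'E'
from h import *
i=bot.camera_info('wrist')
for t in('w5','w8','w6'):
    z=np.load(t+'.npz');d=z['d'];C=cloud(i,d,z['pos'],z['rot']);L=(C-z['pos'])@Ro.from_quat(z['rot']).as_matrix()
    for sg in (1,-1):
        b=sg*(L[...,2]+.0008)
        lo={'w5':.020,'w8':.024,'w6':.040}[t]
        m=(d>0)&(d<.19)&(b>lo)&(b<lo+.012)&(abs(L[...,1])<.016)&(L[...,1]>.006)&(L[...,0]<-.02)
        m&=(C[...,2]>.03)|(t!='w5')
        x=np.sort(L[...,0][m]);print(t,sg,m.sum(),x[-8:].round(4))
E
```

```text
w5 1 1892 [-0.0317 -0.0316 -0.0314 -0.0294 -0.0291 -0.0291 -0.0287 -0.0284]
w5 -1 1887 [-0.0315 -0.0313 -0.0309 -0.0295 -0.0294 -0.0292 -0.0289 -0.0288]
w8 1 2033 [-0.0324 -0.0317 -0.0315 -0.0309 -0.0306 -0.0306 -0.0302 -0.0302]
w8 -1 2005 [-0.0323 -0.032  -0.032  -0.0317 -0.0313 -0.031  -0.0301 -0.0293]
w6 1 2630 [-0.0202 -0.0202 -0.0201 -0.0201 -0.0201 -0.0201 -0.0201 -0.02  ]
w6 -1 2629 [-0.0203 -0.0203 -0.0202 -0.0202 -0.0202 -0.0202 -0.0202 -0.0201]
```

Call:
step_arm(series=[{"x": 0.0,"y": 0.0,"z": -0.07,"twist": 0.0,"jaw": 5.3},{"x": 0.0,"y": 0.0,"z": -0.1,"twist": 0.0,"jaw": 5.6},{"x": 0.0,"y": 0.0,"z": -0.13,"twist": 0.0,"jaw": 5.9},{"x": 0.0,"y": 0.0,"z": -0.13,"twist": 0.0,"jaw": 6.2}])

```text
clock: 11.63
eef_pos: [0.5088, 0.3709, 0.0715]
tool_rot: [0.591, -0.389, -0.59, -0.388]
ft_force: [-0.0, -0.5, -0.3]
grip_width: 0.0619
```

```bash

python3 - <<'E'
from h import *
o,p,d=snap('wrist','w15');print(o['clock'],o['eef_pos'],o['ft_force'],o['ft_torque'],o['grip_width'])
cv2.imwrite(f'pics/w15z.png',cv2.resize(p[150:330,150:370],None,fx=3.3,fy=3.3,interpolation=cv2.INTER_CUBIC)[:,:,::-1])
E
python3 held.py w15
```

```text
11.6333 [0.50878763 0.37090814 0.07154269] [-0.02963118 -0.46063768 -0.28237991] [ 0.02877326 -0.00354645 -0.04347534] 0.061886516465310286
n 2572 tilt deg x,y [-0.62812927 -0.31192079] res 0.0006390933717665469
disc top z 0.12251977541589336 circle [0.50734602 0.36953501 0.02619148] 0.00043042702106139833 n 148
cap - tcp world xy [-0.00144161 -0.00137314] top z - tcp z 0.05097708630387228 tool y,z 0.0018680086423085776 -0.0006886868778109272
```

View pics/w15z.png

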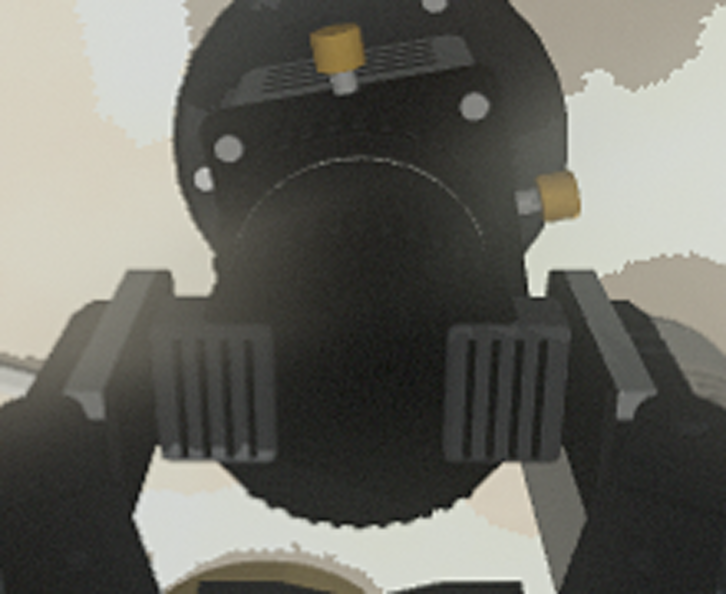

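Call:
step_arm(series=[{"x": 0.0,"y": 0.0,"z": 0.0,"twist": 0.0,"jaw": 7.0},{"x": 0.0,"y": 0.0,"z": 0.0,"twist": 0.0,"jaw": 8.0},{"x": 0.0,"y": 0.0,"z": 0.0,"twist": 0.0,"jaw": 8.5},{"x": 0.0,"y": 0.0,"z": 0.0,"twist": 0.0,"jaw": 8.5},{"x": 0.0,"y": 0.0,"z": 1.5,"twist": 0.0,"jaw": 8.5},{"x": 0.0,"y": 0.0,"z": 4.0,"twist": 0.0,"jaw": 8.5},{"x": 0.0,"y": 0.0,"z": 8.0,"twist": 0.0,"jaw": 8.5},{"x": -0.8,"y": -1.6,"z": 12.0,"twist": 0.0,"jaw": 8.5},{"x": -0.8,"y": -1.6,"z": 12.5,"twist": 0.0,"jaw": 8.5},{"x": -0.8,"y": -1.6,"z": 12.5,"twist": 0.0,"jaw": 8.5}])

```text
clock: 12.52
eef_pos: [0.5028, 0.3559, 0.2016]
tool_rot: [0.592, -0.386, -0.589, -0.391]
ft_force: [0.2, 0.3, -0.8]
grip_width: 0.0848
```

```bash

sed 's/\.434/.508/;s/\.154)<.045/.3695)<.045/;s/>.019)/>.1155)/;s/<.03))/<.130))/;s/,\.0235,/,.1225,/' capm.py > capf.py; grep -n "508\|1225" capf.py
python3 - <<'E'
from h import *
o,p,d=snap('wrist','w16');print(o['clock'],o['eef_pos'],o['ft_force'],o['grip_width'])
cv2.imwrite(f'pics/w16z.png',cv2.resize(p[100:280,170:380],None,fx=3.3,fy=3.3,interpolation=cv2.INTER_CUBIC)[:,:,::-1])
C=cloud(bot.camera_info('wrist'),d,o['eef_pos'],o['tool_rot'])
m=(d>0)&(np.hypot(C[...,0]-.508,C[...,1]-.3695)<.015)&(C[...,2]>.1)&(C[...,2]<.15)
A=C[m];G=np.c_[A[:,0],A[:,1],np.ones(len(A))];k=np.linalg.lstsq(G,A[:,2],rcond=None)[0];print('disc top z',np.median(A[:,2]),'tilt deg',np.degrees(k[:2]))
o,p,d=snap('side','s16');cv2.imwrite('pics/s16z.png',cv2.resize(p[60:200,190:350],None,fx=5,fy=4.2,interpolation=cv2.INTER_CUBIC)[:,:,::-1])
E
python3 capf.py w16
```

```text
4:m=((np.hypot(C[...,0]-.508,C[...,1]-.3695)<.045)&(d>0)&(C[...,2]>.1155)&(C[...,2]<.130)).astype(np.uint8)
7:P=np.array([px2world(i,u,v,.1225,pose=pose) for u,v in c[:,0].astype(float)])[:,:2]
8:c0=np.array([.508,.154])
12.5167 [0.50281563 0.35592068 0.20161271] [ 0.17403304  0.30635188 -0.76288498] 0.08476272806320578
disc top z 0.1224389020485494 tilt deg [-0.85814388 -0.61434337]
rect ((5077.95703125, 3694.51416015625), (542.859130859375, 612.8138427734375), 26.18668556213379)
disc [0.5078936  0.36939209 0.02623559] 0.0005092120120154908
tab 1 18 0.030543904315547505 slope deg -0.6115428078212408 extent of a -0.013373537725290987 0.011831006364423484
tab -1 18 -0.02993944320523813 slope deg -0.8881735208075818 extent of a -0.013316947359624872 0.012850629500108198
tcp - cap in world [-0.00507798 -0.0134714 ] along tool y,z -0.009998930529850696 0.010357543741495725
```

View pics/w16z.png

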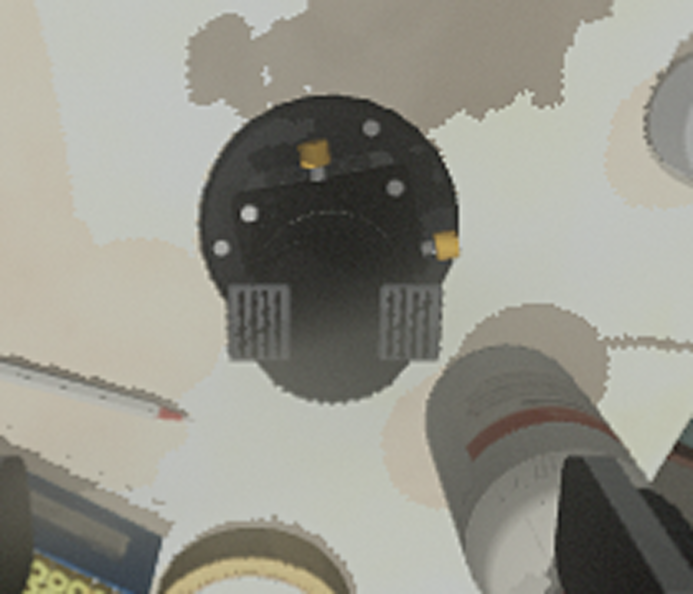

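View pics/s16z.png

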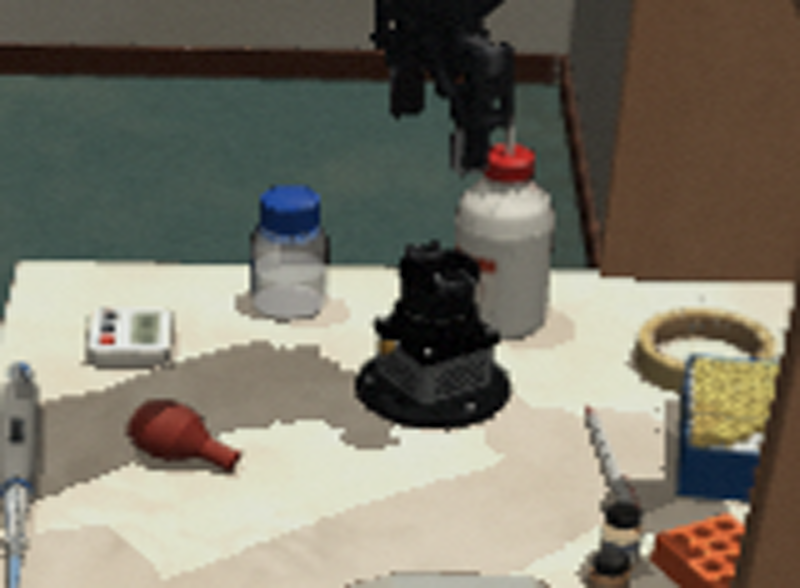

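```bash
python3 -c "
from h import *
print(bot.get_obs()['ft_force'],bot.job_done())"
```

```text
the job is handed in; nothing more can be done
[ 0.94258089 -0.31655332 -1.1389858 ] None
```

The dust cap is on the lens with both tabs sprung out under the lip, and the job is handed in at about 12.6 s of the 51 s allowed. No verdict is reported, so this rests on my own measurements.

I took the leftmost look-alike cap, pinched its tabs and lifted it. I then centred it to about 0.5 mm over the measured rim, at (0.508, 0.3695) and z ≈ 0.113 m, and lowered it until the wrist read about 4.7 N. Finally I opened the jaws slowly and backed away.

**Last checks, with the gripper clear:**
- **Height:** the disc top is at z = 0.1224 m, against 0.1226 m expected for a cap seated flat.
- **Level:** it is tilted about 1°, within the 4° limit.
- **Tabs:** the outer faces stand 30.5 mm and 29.9 mm from the axis, so about 1.5 and 2.1 mm of travel, which matches the locked position.
- **Centring:** the cap centre is within about 0.3 mm of the rim centre. I did not measure its distance from the stand's axis. By the given lens limits it should be at most about 5.3 mm, against the 6 mm allowed.
- **Bystanders:** the last side view showed none of them visibly moved; I did not measure them.

**What disagreed with the description:**
- **Finger length:** the open fingertips were about 38 mm behind the reported TCP, not 13 mm, so my first pinch closed above the tabs without touching the cap. I redid it lower.
- **Force at pickup:** closing the jaws briefly pressed the cap on the worktop with about 14 N.
- **Jaw opening:** it read about 51 mm on the pinched cap, where 54 mm was expected.

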